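Finish the tube tray and reset the tally counter

ROBOT

A 6-joint arm with a two-finger parallel gripper is mounted at the origin on a cart in front of the work surface, level with it; the furniture and walls round the work are solid. World frame = base frame: x ahead of the robot, y to its left, z up, the work surface at z = 0. Lengths are in mm, angles in degrees, forces in N, time in s.
With the tool pointing down it reaches from about 350 to 875 mm from the base axis. Payload 4.2 kg.
Tool frame: the origin (TCP) lies at the very end of the fingers, on their centre line; the grasp point (between the pads) lies pinch_z behind it (pinch_z is the distance from the TCP to the grasp point, in mm); z points along the fingers, y is the line along which they close (so a half turn about z gives the same grasp; the last joint's range is limited). The gripper opens to 87 mm and grips with 3 to 60 N. Pads are 19 mm wide; open, the fingers measure 117 mm over their backs; the gripper's body (75 mm by 190 mm) begins 51 mm behind the grasp point.
Start: joints at [86.551, 22.042, 0.453, 0, -68.411, -14.817], TCP at [195.859, 593.497, 194.75] pointing down, gripper open.
Joint ranges: [-179.83, 179.83], [-69.29, 118.12], [-61.27, 80.66], [-181.25, 117.63], [-171.15, -9.14], [-177.46, 177.46]. Speed limits (degrees/s): [159.86, 159.86, 180, 180, 180, 180].

INTERFACE

Orientations are given as [roll, pitch, yaw] about the fixed x, y, z axes, in that order (R = Rz(yaw) Ry(pitch) Rx(roll)).
In Python, from bench import get_obs, capture, job_done, pinch_z gives the robot as it stands.
- The arm moves only by the shell command python3 -m handwheel 'ROWS' [FORCE]. ROWS is JSON, one flat list of numbers, 7 for each row, row after row: the finger opening in m, from 0 to 0.087, then the shift along the tool's x, y, z in m, then the turn, a rotation vector about the tool's x, y, z in degrees. In form: [hand, tx, ty, tz, ax, ay, az, hand, tx, ty, tz, ax, ay, az, ...]. A call has 1 to 5 rows; each row is the pose to reach, as a shift and turn from the pose commanded when the call began, along the tool's axes at that moment; what a row does not reach only later rows make up. A row lasts 1/12 s, in which the tool goes at most 41.7 mm and 7.16 degrees, less where a joint would pass 70% of its speed; a pose out of reach is approached as far as the arm can. A call with a gripper value outside its range is refused whole. The fingers move at their own pace and stop on an object; FORCE is the grip in N (left out, the last holds). Time passes only in rows, so rows that repeat a pose let the fingers close. It gives the time, the measured TCP pose, the force, the opening and the grip force at its end, in the units of the state.
- get_obs(): the state, without advancing time (a new reading comes with each control period).
- capture(name): name is "scene" or "top" or "wrist"; returns a dict with "color" (400x640x3 uint8, red, green, blue), "fx", "fy", "cx", "cy" (pixels), "k1" (the pictures are not rectified: a ray, as slopes to the right and down, at radius r is drawn at 1 + k1 r^2 times it, then the intrinsics apply), "pose" (4x4, takes a point from camera to world coordinates); the wrist camera has in their place "T_tool_cam" (4x4, takes a point from camera to tool coordinates, whose origin is the TCP and whose axes are the flange's). Camera axes: x right, y down, z forward; pixel columns grow to the right and rows downward; lengths in mm; the calibration is good to about 2 mm. A picture is of the moment at which its call begins: read the wrist's pose just before it. There is no depth.
- job_done(): hands the job in; it is judged then, once.
The state is a dict: "t": time; "qpos": joint angles; "joint_vel": joint speeds; "joint_torque": joint torques, N m; "tool_pos": TCP position; "tool_rot": TCP orientation; "contact_force": force on the tool from outside, world axes, zero at the start; "ft_torque": the same for the moment, N m; "gripper_width": finger opening in mm; "grip_force": force on a finger pad.
Only numpy, scipy, OpenCV 4.12 (cv2) and the standard library are available. Lean on these libraries where they do the work, as an engineer would, in place of code of your own. Each camera call takes 0.05 s, during which the arm holds its last target. There are 200 camera calls.

TASK

Finish this set of paint tubes: lay the shorter of the two tubes in front of the counter gently (not dropped) in the empty bay of the wooden tray, flat on the bay's floor as it now lies on the table, so that nothing stands above the rim. Then turn the tally counter's reset knob back, anticlockwise, all the way to its zero stop, ready for the next tray; take the knob square to its sloping panel, never straight down, so that its shaft is not bent. Leave the long tube, the small bottle and the pot where they stand.

Things in the scene. Friction and masses are not known exactly. Their poses are not given: they have to be found in the camera images.
- short_tube: Shorter of the two loose tubes in front of the counter (red), 117 mm long, 45 wide, 29 high, about 60 g, on its back; it fits the bay. Origin: centre of its underside; z up; x from the cap (19 mm thick, x -59 to -40 mm) to the flat crimped end (+59). Body 38 wide, 22 high at x = -16 mm: grip there across (along y). Beyond x = 0: 44 wide, at most 12 high.
- tray: Light wooden open box with brass corners, fixed to the table, 150 (x) by 215 mm (y), 45 high, walls and floor 5 thick. Origin at the centre of its underside, z up. One divider makes two bays, each 140 (x) by 100 mm (y) inside; the bay on its +y side already holds two tubes, which lie below the rim.
- empty_bay (a point): Centre of the floor of the tray's empty bay, 5 mm above the table and 40 mm below the rim. x along the bay's 140 mm, y across its 100 mm, z up.
- counter: Tally counter: grey wedge-shaped housing fixed to the table, 130 mm deep (x), 144 wide over its low foot strips, 25 high in front (-x, the robot's side) and about 88 behind. Origin at the centre of its underside. Its dark panel slopes 27 degrees down to the front and bears the reset knob, a scale of white ticks and a small steel stop pin; these stand no higher than the knob's disc.
- reset_knob (a joint): Angle of the reset knob, rad: 0 at the zero stop (white index line straight up the slope, at the longest tick), growing clockwise as seen facing the panel; stops at 0 and 2.7. It starts between 0.9 and 2.3 and stays where it is left; friction about 0.05 N m, no spring.
- knob_grip (a point): Grip point of the black reset knob, on its axis: 3 mm below the top of its bar (50 long, 14 thick, 26 high), 23 mm above its disc (58 mm in diameter, 10 thick). z: the axis, outward from the panel, 27 degrees from vertical; x: along the bar to the end with the white index line, turns with the knob; y: across the bar's 14 mm. At zero, x points straight up the slope.
- long_tube: Bystander: the longer loose tube in front of the counter, 185 x 54 x 35 mm, too long for the bay. Origin at the centre of its underside, x along it, cap at -x.
- small_bottle: Bystander: small white bottle with cap, 44 mm in diameter, 98 mm high. Origin at the centre of its underside.
- pot: Bystander: small round jar with lid, 57 mm in diameter, 60 mm high. Origin at the centre of its underside.

How it is judged:
By the outcome, as a careful person would: the job done as asked, in the order asked, and still so for the second after the job is handed in, with the robot touching nothing.
It also fails if it takes over 64 s, if anything falls off the work surface, if the arm or the gripper's body presses on something with over 40 N, if the wrist force passes 120 N, or if a joint passes its speed limit or range.

## Working session

There is one attempt and no reset: what is moved stays moved. The work goes in short steps, Python scripts to look and compute and a shell command to move; the robot and the scene stay as the last step left them, time stands still between calls to the robot, and variables do not carry over. Pictures are saved under pics/ and viewed, at most 10 in all, crops included, and the job is handed in when it is done.

```bash
mkdir -p pics; ls
python3 - <<'E'
from bench import *
import cv2,pickle
print(get_obs(),pinch_z)
d={}
for n in("scene","top","wrist"):
    c=capture(n); d[n]=c; cv2.imwrite(f"pics/{n}0.png",c["color"][:,:,::-1])
    print(n,{k:v for k,v in c.items() if k!="color"})
pickle.dump(d,open("d0.pkl","wb"))
E
```

```text
pics
{'t': 0.0, 'qpos': array([ 8.65512860e+01,  2.20917734e+01,  3.79089562e-01, -2.90878946e-02,
       -6.84119661e+01, -1.48154153e+01]), 'joint_vel': array([-0.00553195, -0.08772857, -0.06975149,  0.0219128 ,  0.05396642,
       -0.06682991]), 'joint_torque': array([ 8.81672750e-04, -3.90668249e+01,  1.87402636e+01,  4.21955645e+00,
        1.10262059e-02, -2.02624051e-04]), 'tool_pos': array([195.66089746, 592.87398862, 193.64405347]), 'tool_rot': array([ 1.79872581e+02, -5.74864427e-03, -1.82748546e+01]), 'contact_force': array([ 0.17980636, -0.78345472, -0.08297447]), 'ft_torque': array([2.03225869e-02, 7.65001715e-05, 1.58915620e-02]), 'grip_force': 0.0, 'gripper_width': 87.31179722526002} 18.700000000000003
scene {'fx': 467.83106335380467, 'fy': 467.83106335380467, 'cx': 315.4398814261424, 'cy': 200.17434685355232, 'k1': 0.008873301897783731, 'pose': array([[ 4.86629805e-01, -6.31229021e-01,  6.03938205e-01,
        -2.93738612e+02],
       [-8.73589253e-01, -3.47045535e-01,  3.41176221e-01,
        -4.65338091e+02],
       [-5.76627493e-03, -6.93620443e-01, -7.20317590e-01
[... 394 characters left out ...]
6e-02,
         2.05613430e+01],
       [ 2.83487188e-03, -2.02425476e-01, -9.79293567e-01,
         1.16645489e+03],
       [ 0.00000000e+00,  0.00000000e+00,  0.00000000e+00,
         1.00000000e+00]])}
wrist {'fx': 315.12027573310127, 'fy': 315.12027573310127, 'cx': 319.85865420915724, 'cy': 202.0829000888795, 'k1': -0.0017228256244555208, 'T_tool_cam': array([[-5.52612284e-04, -9.66133030e-01, -2.58043915e-01,
         6.90109912e+01],
       [ 9.99999830e-01, -4.85952795e-04, -3.22104645e-04,
         1.03823185e-01],
       [ 1.85798775e-04, -2.58044049e-01,  9.66133135e-01,
        -1.89766994e+02],
       [ 0.00000000e+00,  0.00000000e+00,  0.00000000e+00,
         1.00000000e+00]])}
```

View pics/scene0.png

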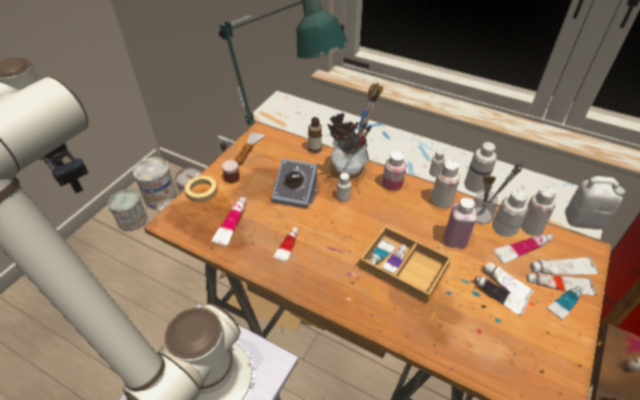

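View pics/top0.png

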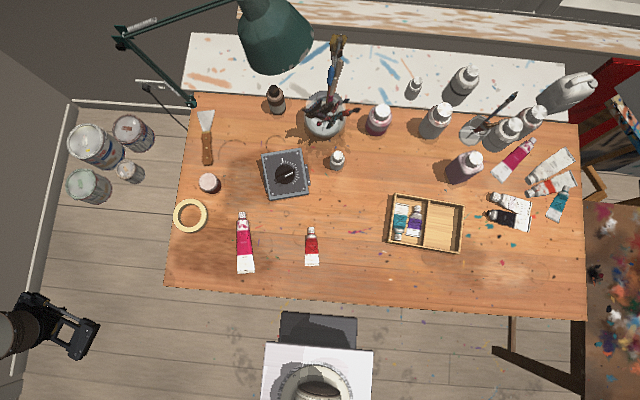

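The short tube is at top px (312,246), the long tube at (245,243), the counter at (285,174) and the tray's empty bay at (443,226). I'll enlarge both views to measure them.

```bash
cat > h.py <<'E'
import numpy as np,cv2
def ray(c,uv,pose=None):
    P=c["pose"] if pose is None else pose
    d=(np.array(uv,float)-[c["cx"],c["cy"]])/[c["fx"],c["fy"]]
    s=d.copy()
    for _ in range(20): s=d/(1+c["k1"]*(s@s))
    v=P[:3,:3]@np.r_[s,1]; return P[:3,3],v/np.linalg.norm(v)
def plane(c,uv,z,pose=None):
    o,v=ray(c,uv,pose); return o+v*(z-o[2])/v[2]
def tri(rs):
    A=sum(np.eye(3)-np.outer(v,v) for o,v in rs); b=sum((np.eye(3)-np.outer(v,v))@o for o,v in rs)
    p=np.linalg.solve(A,b); return p,[np.linalg.norm(np.cross(p-o,v)) for o,v in rs]
def proj(c,p,pose=None):
    P=c["pose"] if pose is None else pose
    q=P[:3,:3].T@(np.asarray(p,float)-P[:3,3]); s=q[:2]/q[2]
    return s*(1+c["k1"]*(s@s))*[c["fx"],c["fy"]]+[c["cx"],c["cy"]]
def crop(im,x,y,w,h,k,name):
    im=cv2.resize(im[y:y+h,x:x+w,::-1],None,fx=k,fy=k,interpolation=cv2.INTER_CUBIC); cv2.imwrite(name,im)
E
python3 - <<'E'
from h import *
import pickle
d=pickle.load(open("d0.pkl","rb"))
a=d["top"]["color"];b=d["scene"]["color"]
k=4
def C(im,x,y,w,h): return cv2.resize(im[y:y+h,x:x+w,::-1],(w*k,h*k),interpolation=cv2.INTER_CUBIC)
m=np.zeros((600,800,3),np.uint8)
# top counter (255,140)70x75 ; top short (295,220)30x50; top tray (380,185)90x75
def put(p,X,Y): m[Y:Y+p.shape[0],X:X+p.shape[1]]=p
put(C(a,255,140,70,75),0,0);put(C(a,380,185,90,75),290,0);put(C(a,295,220,34,50),660,0)
put(C(b,265,150,60,60),0,310);put(C(b,355,225,100,75),250,300);put(C(b,268,220,36,44),655,310)
cv2.imwrite("pics/mont.png",m)
t=d["top"]
for n,uv in dict(short_a=(311,228),short_b=(312,265),bayc=(443,226),long=(245,243),bottle=(337,165),pot=(209,183)).items(): print(n,plane(t,uv,5).round())
E
```

```text
short_a [496.  54.   5.]
short_b [385.  41.   5.]
bayc [ 537. -352.    5.]
long [433. 251.   5.]
bottle [703. -11.   5.]
pot [610. 387.   5.]
```

View pics/mont.png

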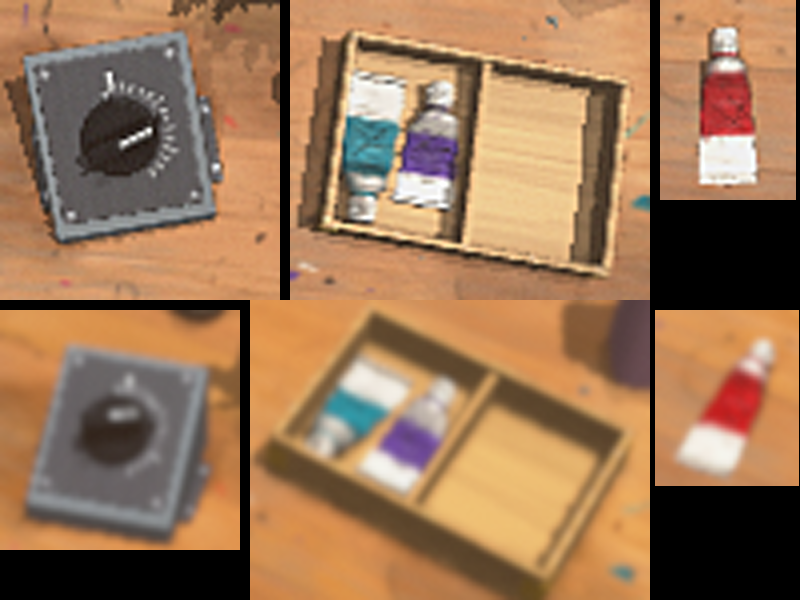

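Run:
```python
from h import *
import pickle
d=pickle.load(open("d0.pkl","rb"));t,s=d["top"],d["scene"]
P=dict(cap=((310.5,227),(295.5,228.3)),crimp=((311.7,266),(281.3,259.5)),
 trayFL=((395,193.2),(386.2,228)),trayFR=((464.5,205.5),(450,257.5)),trayNR=((459.2,253),(428.8,293)),trayNL=((389.5,242),(358.8,263)),
 knob=((284.5+.5,173.7),(293.5,181)),idx=((293,171.7),None))
for n,(a,b) in P.items():
    if b:
        p,e=tri([ray(t,a),ray(s,b)]);print(n,p.round(1),np.round(e,1))
T={n:plane(t,P[n][0],45) for n in P if n.startswith('tray')}
print({k:v.round(1) for k,v in T.items()}, np.linalg.norm(T['trayFL']-T['trayFR']),np.linalg.norm(T['trayFL']-T['trayNL']))
for n in('cap','crimp'):print(n,plane(t,P[n][0],9).round(1))
# counter housing corners top face: front z25, back 88
q=lambda x,y:(255+x/4,140+y/4)
for n,uv,z in(('BL',q(25,58),88),('BR',q(186,33),88),('FR',q(215,213),25),('FL',q(57,238),25)):print(n,plane(t,uv,z).round(1))
```

```text
cap [498.2  54.8  18.8] [0.7 0.7]
crimp [384.   39.3   1.9] [3.1 3.1]
trayFL [ 621.8 -194.4   33.7] [1.4 1.4]
trayFR [ 597.4 -402.2   47.7] [0.7 0.7]
trayNR [ 454.3 -388.7   48.1] [0.3 0.3]
trayNL [ 468.9 -180.8   30. ] [4.2 4.2]
knob [647.  146.9  55.2] [1.8 1.8]
{'trayFL': array([ 618.4, -191.1,   45. ]), 'trayFR': array([ 598.4, -403.9,   45. ]), 'trayNR': array([ 454.4, -389.5,   45. ]), 'trayNL': array([ 470.1, -181.5,   45. ])} 213.7174197617588 148.68847909873472
cap [498.9  55.6   9. ]
crimp [382.1  41.6   9. ]
BL [692.4 218.2  88. ]
BR [721.8 100.9  88. ]
FR [600.2  69.8  25. ]
FL [570.5 188.6  25. ]
```

```bash
cat > go.py <<'E'
# prints world->tool delta from current measured pose to target x y z roll pitch yaw
import sys,numpy as np
from bench import get_obs
from scipy.spatial.transform import Rotation as R
o=get_obs();a=[float(v) for v in sys.argv[1:]]
Rc=R.from_euler('xyz',o['tool_rot'],degrees=True)
print('t',round(o['t'],2),'pos',o['tool_pos'].round(1),'rot',o['tool_rot'].round(2),'F',o['contact_force'].round(1),'w',round(o['gripper_width'],1),'gf',round(o['grip_force'],1),'q',o['qpos'].round(0))
if a:
    d=Rc.inv().apply(np.array(a[:3])-o['tool_pos'])
    print('shift m',(d/1000).round(4),'rotvec',(Rc.inv()*R.from_euler('xyz',a[3:],degrees=True)).as_rotvec(degrees=True).round(2))
E
python3 go.py 456.4 50.5 190 180 0 6.8
```

```text
t 0.15 pos [195.7 593.  193.9] rot [ 1.799e+02 -1.000e-02 -1.827e+01] F [ 0.7 -0.2 -0.7] w 87.1 gf 0.0 q [ 87.  22.   0.  -0. -68. -15.]
shift m [0.4176 0.4334 0.0047] rotvec [ 1.000e-01  1.000e-02 -2.507e+01]
```

```bash
python3 -m handwheel '[0.087,0.139,0.144,0,0,0,0,0.087,0.139,0.144,0,0,0,0,0.087,0.139,0.144,0,0,0,0,0.087,0.139,0.144,0,0,0,0,0.087,0.139,0.144,0,0,0,0]'
python3 -m handwheel '[0.087,0.139,0.144,0,0,0,0,0.087,0.139,0.144,0,0,0,0,0.087,0.139,0.144,0,0,0,0,0.087,0.139,0.144,0,0,0,0,0.087,0.139,0.144,0,0,0,0]'
python3 -m handwheel '[0.087,0.139,0.144,0.004,0,0,-25,0.087,0.139,0.144,0.004,0,0,-25,0.087,0.139,0.144,0.004,0,0,-25,0.087,0.139,0.144,0.004,0,0,-25,0.087,0.139,0.144,0.004,0,0,-25]'
python3 go.py 456.4 50.5 190 180 0 6.8
```

```text
t: 0.57
tool_pos: [283.1, 410.2, 194.5]
tool_rot: [179.9, 0.0, -18.3]
contact_force: [0.1, -0.3, 0.1]
gripper_width: 87.0
grip_force: 0.0
t: 0.98
tool_pos: [369.7, 230.2, 194.8]
tool_rot: [180.0, 0.0, -18.3]
contact_force: [0.6, 0.8, -0.1]
gripper_width: 87.1
grip_force: 0.0
t: 1.4
tool_pos: [447.9, 70.2, 191.3]
tool_rot: [-180.0, -0.0, 7.0]
contact_force: [0.9, 0.3, -0.6]
gripper_width: 87.1
grip_force: 0.0
t 1.4 pos [447.9  70.2 191.3] rot [-1.7997e+02 -3.0000e-02  7.0300e+00] F [ 0.9  0.3 -0.6] w 87.1 gf 0.0 q [ 30.   5. -23.  -0. -62.  67.]
shift m [0.0061 0.0206 0.0013] rotvec [-0.03 -0.03  0.23]
```

```bash
cat > snap.py <<'E'
import sys,pickle
from h import *
from bench import get_obs,capture
from scipy.spatial.transform import Rotation as R
def snap(n):
    o=get_obs();c=capture("wrist")
    T=np.eye(4);T[:3,:3]=R.from_euler('xyz',o['tool_rot'],degrees=True).as_matrix();T[:3,3]=o['tool_pos']
    c["pose"]=T@c["T_tool_cam"];pickle.dump(c,open(n+".pkl","wb"))
    cv2.imwrite(f"pics/{n}.png",c["color"][:,:,::-1]);return c
if __name__=="__main__":snap(sys.argv[1])
E
python3 -m handwheel '[0.087,0.006,0.0206,0,0,0,0,0.087,0.006,0.0206,0,0,0,0,0.087,0.006,0.0206,0,0,0,0]'
python3 snap.py w1
python3 -m handwheel '[0.087,-0.03,0,0.04,0,0,0,0.087,-0.03,0,0.04,0,0,0,0.087,-0.03,0,0.04,0,0,0,0.087,-0.03,0,0.04,0,0,0]'
python3 snap.py w2
python3 - <<'E'
import cv2,numpy as np
a=cv2.imread("pics/w1.png");b=cv2.imread("pics/w2.png")
m=np.hstack([a[:,120:520],b[:,120:520]]);cv2.imwrite("pics/w12.png",m)
E
```

```text
t: 1.65
tool_pos: [456.0, 50.6, 190.8]
tool_rot: [180.0, 0.1, 6.6]
contact_force: [-0.3, 0.6, -0.5]
gripper_width: 87.3
grip_force: 0.0
t: 2.03
tool_pos: [426.8, 49.1, 151.9]
tool_rot: [180.0, -0.1, 6.9]
contact_force: [0.6, -0.3, 0.8]
gripper_width: 87.3
grip_force: 0.0
```

View pics/w12.png

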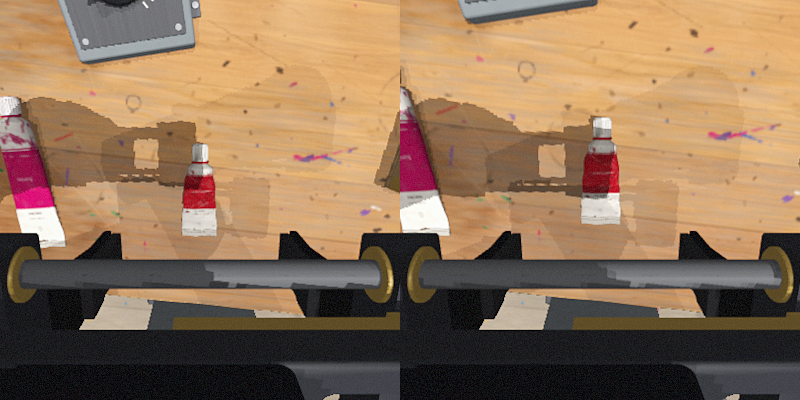

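The tube's cap is at w1 (320,143) and w2 (322,117). The crimp is at w1 (319.5,236) and w2 (321,223).

```bash
python3 - <<'E'
from h import *
import pickle
a,b,t=[pickle.load(open(n+".pkl","rb")) for n in("w1","w2","d0")]
t=t["top"]
for n,u,v,w in(("cap",(320,143),(322,117),(310.5,227)),("crimp",(319.5,235.5),(321,223),(311.7,266)),("shoulder",(200+120,160),(602-280,138),(310.7,234))):
    p,e=tri([ray(a,u),ray(b,v)]);print(n,p.round(1),np.round(e,1),plane(a,u,8).round(1),plane(b,v,8).round(1),tri([ray(a,u),ray(b,v),ray(t,w)])[0].round(1))
E
python3 go.py 456 50 145 180 0 6.8
```

```text
cap [496.7  55.8  12. ] [0.1 0.1] [496.4  55.7   8. ] [496.7  55.8   8. ] [497.2  55.7  21.4]
crimp [390.5  44.1  29.8] [0. 0.] [382.2  43.2   8. ] [383.2  43.1   8. ] [382.   42.6   5.9]
shoulder [475.   53.2  -5.3] [0.1 0.1] [476.7  53.4   8. ] [475.8  53.3   8. ] [476.9  53.3  13.3]
t 2.08 pos [427.9  49.4 152.6] rot [-179.98   -0.19    6.87] F [1.3 0.6 0.2] w 87.0 gf 0.0 q [ 28.   5. -29.   0. -56.  68.]
shift m [0.028  0.0028 0.0077] rotvec [-0.02 -0.19  0.07]
```

```bash
python3 go.py 455.5 51.2 30 180 0 6.4
python3 -m handwheel '[0.075,0.0275,0.001,0.06,0,0.2,0.4,0.075,0.0275,0.001,0.09,0,0.2,0.4,0.075,0.0275,0.001,0.122,0,0.2,0.4,0.075,0.0275,0.001,0.122,0,0.2,0.4,0.075,0.0275,0.001,0.122,0,0.2,0.4]'
python3 go.py 455.5 51.2 4 180 0 6.4
```

```text
t 2.08 pos [427.9  49.4 152.6] rot [-179.98   -0.19    6.87] F [1.3 0.6 0.2] w 87.0 gf 0.0 q [ 28.   5. -29.   0. -56.  68.]
shift m [0.0273 0.0016 0.1227] rotvec [-0.02 -0.19  0.47]
t: 2.5
tool_pos: [453.9, 50.5, 28.4]
tool_rot: [179.9, 0.0, 6.4]
contact_force: [0.3, -0.0, 0.5]
gripper_width: 75.4
grip_force: 0.0
t 2.5 pos [453.9  50.5  28.4] rot [179.9    0.     6.38] F [ 0.3 -0.   0.5] w 75.4 gf 0.0 q [ 27.  18. -35.   0. -37.  69.]
shift m [ 0.0017 -0.0006  0.0244] rotvec [ 0.1   0.   -0.02]
```

```bash
python3 -m handwheel '[0.075,0.0015,-0.0006,0.012,0,0,0,0.075,0.0015,-0.0006,0.0235,0,0,0,0.075,0.0015,-0.0006,0.0235,0,0,0]' && python3 -m handwheel '[0.03,0,0,0,0,0,0,0.03,0,0,0,0,0,0,0.03,0,0,0,0,0,0,0.03,0,0,0,0,0,0,0.03,0,0,0,0,0,0]' 12
python3 -m handwheel '[0.03,0,0,0,0,0,0,0.03,0,0,0,0,0,0,0.03,0,0,0,0,0,0]' 12
```

```text
t: 2.75
tool_pos: [456.9, 52.1, 7.6]
tool_rot: [-179.9, -0.4, 6.4]
contact_force: [0.0, -0.6, -0.2]
gripper_width: 75.1
grip_force: 0.0
t: 3.17
tool_pos: [455.6, 51.4, 6.5]
tool_rot: [-180.0, -0.3, 6.3]
contact_force: [-0.2, -0.2, 0.8]
gripper_width: 49.5
grip_force: 0.0
t: 3.42
tool_pos: [455.1, 51.1, 5.7]
tool_rot: [180.0, -0.2, 6.3]
contact_force: [-0.1, -0.1, 0.5]
gripper_width: 32.8
grip_force: 0.0
```

```bash
python3 -m handwheel '[0.02,0,0,0,0,0,0,0.02,0,0,0,0,0,0,0.02,0,0,0,0,0,0]' 12; python3 snap.py w3
```

```text
t: 3.67
tool_pos: [455.1, 51.1, 5.6]
tool_rot: [180.0, -0.2, 6.3]
contact_force: [0.8, 0.9, 1.4]
gripper_width: 21.9
grip_force: 0.0
```

View pics/w3.png

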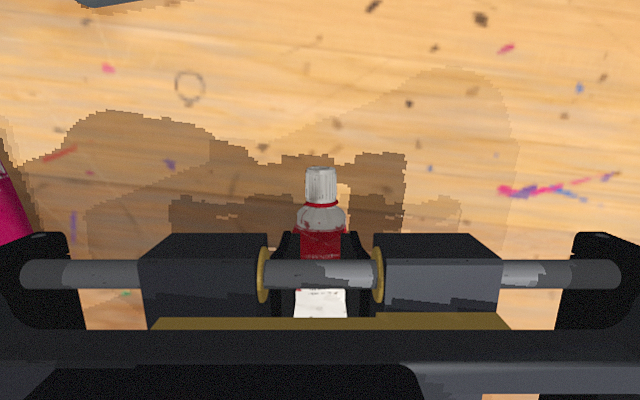

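The cap tip is at (320,168), and the finger tips straddle the red body near (300–345, 240). I'll check that geometry against the 22 mm opening.

Run:
```python
from h import *
import pickle
c=pickle.load(open("w3.pkl","rb"))
T=c["pose"]@np.linalg.inv(c["T_tool_cam"])
print("cap",[proj(c,(496.5,55.7,z)).round(1) for z in(8,14,20)],"crimp",proj(c,(382.5,43,6)).round(1))
for z in(0,-10,-18.7,-30):
    for x in(-9.5,0,9.5): print("tool",x,z,[proj(c,(T@[x,y,z,1])[:3]).round(0) for y in(-11,11)])
for y in(-19,19):
    a=np.radians(6.4);print("body side",proj(c,(455.5-np.sin(a)*y,51.2+np.cos(a)*y,11)).round(0))
im=c["color"];crop(im,240,140,160,190,4,"pics/w3c.png") if 0 else cv2.imwrite("pics/w3c.png",cv2.resize(im[145:270,240:400,::-1],None,fx=4.8,fy=4.8,interpolation=cv2.INTER_CUBIC))
```

```text
cap [array([320.7, 165.5]), array([320.7, 167. ]), array([320.7, 168.6])] crimp [320.7 329.3]
tool -9.5 0 [array([304., 244.]), array([338., 244.])]
tool 0 0 [array([303., 230.]), array([338., 230.])]
tool 9.5 0 [array([303., 216.]), array([338., 216.])]
tool -9.5 -10 [array([303., 250.]), array([339., 250.])]
tool 0 -10 [array([303., 236.]), array([339., 236.])]
tool 9.5 -10 [array([302., 221.]), array([339., 221.])]
tool -9.5 -18.7 [array([302., 256.]), array([339., 256.])]
tool 0 -18.7 [array([302., 241.]), array([340., 241.])]
tool 9.5 -18.7 [array([302., 226.]), array([340., 226.])]
tool -9.5 -30 [array([301., 265.]), array([341., 265.])]
tool 0 -30 [array([301., 249.]), array([341., 249.])]
tool 9.5 -30 [array([300., 232.]), array([341., 232.])]
body side [351. 232.]
body side [290. 232.]
```

View pics/w3c.png

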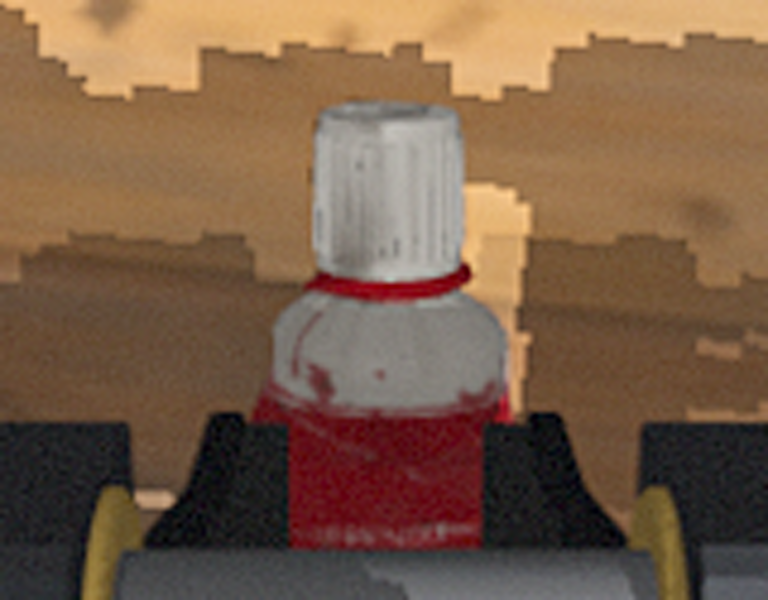

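The finger tips appear about 30 mm above where the stated TCP would put them: the pads lie over the tube's top and there is no contact. I'll open and feel downwards in small steps while watching the force.

```bash
python3 -m handwheel '[0.065,0,0,0,0,0,0,0.065,0,0,0,0,0,0,0.065,0,0,0,0,0,0,0.065,0,0,0,0,0,0,0.065,0,0,0,0,0,0]' 12; python3 -m handwheel '[0.065,0,0,0,0,0,0,0.065,0,0,0,0,0,0,0.065,0,0,0.002,0,0,0,0.065,0,0,0.004,0,0,0,0.065,0,0,0.004,0,0,0]'; python3 go.py;  python3 -m handwheel '[0.065,0,0,0.001,0,0,0,0.065,0,0,0.001,0,0,0,0.065,0,0,0.002,0,0,0,0.065,0,0,0.002,0,0,0]'; python3 go.py
```

```text
t: 4.13
tool_pos: [455.2, 51.1, 5.7]
tool_rot: [180.0, -0.2, 6.3]
contact_force: [-1.5, -0.1, -0.8]
gripper_width: 46.3
grip_force: 0.0
t: 4.55
tool_pos: [454.8, 51.0, 1.2]
tool_rot: [180.0, -0.1, 6.3]
contact_force: [0.3, 0.0, 0.4]
gripper_width: 64.5
grip_force: 0.0
t 4.55 pos [454.8  51.    1.2] rot [ 1.7999e+02 -1.5000e-01  6.3300e+00] F [0.3 0.  0.4] w 64.5 gf 0.0 q [ 27.  21. -37.   0. -33.  69.]
t: 4.88
tool_pos: [455.1, 51.1, -0.5]
tool_rot: [180.0, -0.2, 6.3]
contact_force: [-0.2, 0.8, -0.8]
gripper_width: 65.0
grip_force: 0.0
t 4.88 pos [455.1  51.1  -0.5] rot [180.    -0.19   6.33] F [-0.2  0.8 -0.8] w 65.0 gf 0.0 q [ 27.  21. -37.   0. -32.  69.]
```

```bash
python3 -m handwheel '[0.065,0,0,0.002,0,0,0,0.065,0,0,0.004,0,0,0,0.065,0,0,0.004,0,0,0]'; python3 go.py;python3 -m handwheel '[0.065,0,0,0.002,0,0,0,0.065,0,0,0.004,0,0,0,0.065,0,0,0.004,0,0,0]'; python3 go.py; python3 snap.py w4
python3 - <<'E'
from h import *
import pickle
from bench import capture
c=pickle.load(open("w4.pkl","rb"));s=capture("scene");pickle.dump(s,open("s4.pkl","wb"))
a=cv2.resize(c["color"][150:290,180:460,::-1],None,fx=2.8,fy=2.8,interpolation=cv2.INTER_CUBIC)
u,v=proj(s,(455,51,5)).astype(int);print(u,v)
b=cv2.resize(s["color"][v-70:v+30,u-50:u+50,::-1],(392,392),interpolation=cv2.INTER_CUBIC)
cv2.imwrite("pics/w4m.png",np.vstack([a,np.hstack([b,b*0])]) if 0 else np.hstack([cv2.resize(a,(400,200)) if 0 else cv2.copyMakeBorder(cv2.resize(a,(400,200)),0,192,0,0,cv2.BORDER_CONSTANT),b]))
E
```

```text
t: 5.13
tool_pos: [454.8, 51.0, -4.7]
tool_rot: [180.0, -0.2, 6.3]
contact_force: [0.6, 1.2, -0.1]
gripper_width: 65.1
grip_force: 0.0
t 5.13 pos [454.8  51.   -4.7] rot [ 1.7999e+02 -1.5000e-01  6.3200e+00] F [ 0.6  1.2 -0.1] w 65.1 gf 0.0 q [ 27.  21. -37.   0. -32.  69.]
t: 5.38
tool_pos: [454.9, 51.0, -8.7]
tool_rot: [180.0, -0.2, 6.3]
contact_force: [0.1, -0.2, 0.9]
gripper_width: 64.9
grip_force: 0.0
t 5.38 pos [454.9  51.   -8.7] rot [ 1.7999e+02 -1.5000e-01  6.3300e+00] F [ 0.1 -0.2  0.9] w 64.9 gf 0.0 q [ 27.  22. -37.   0. -31.  69.]
289 241
```

View pics/w4m.png

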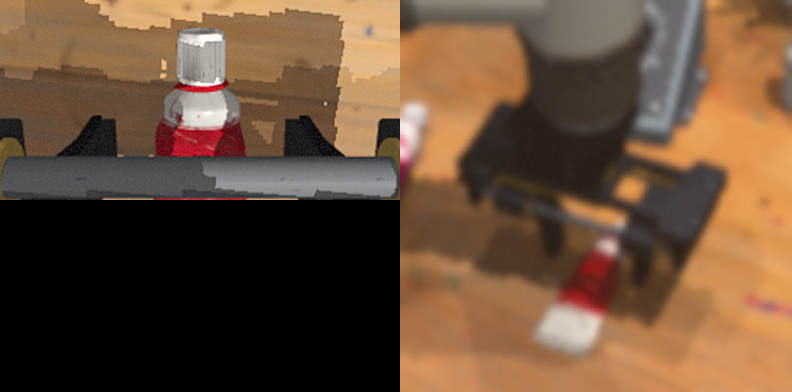

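The tips are still above the tube's mid-height, hanging clear at about z≈20, so the fingers end well short of the reported TCP. I'll continue down in steps with a force check.

```bash
python3 -m handwheel '[0.065,0,0,0.003,0,0,0,0.065,0,0,0.006,0,0,0,0.065,0,0,0.006,0,0,0]'; python3 -m handwheel '[0.065,0,0,0.002,0,0,0,0.065,0,0,0.004,0,0,0,0.065,0,0,0.004,0,0,0]'; python3 go.py; python3 snap.py w5
python3 - <<'E'
from h import *
import pickle
for n in("w1","w5"):
    c=pickle.load(open("%s.pkl"%n,"rb"));g=c["color"].mean(2)
    for r in(234,238,242): 
        d=g[r]<55; i=320
        L=i-next(k for k in range(1,200) if d[i-k]);Rr=i+next(k for k in range(1,200) if d[i+k]);print(n,r,L,Rr,Rr-L)
    for col in (225,228,232,405,410): print(n,"col",col,[r for r in range(200,260) if g[r,col]<55][:1])
E
```

```text
t: 5.73
tool_pos: [454.8, 50.9, -14.9]
tool_rot: [180.0, -0.1, 6.3]
contact_force: [0.1, 0.2, 0.1]
gripper_width: 65.3
grip_force: 0.0
t: 5.98
tool_pos: [455.0, 51.0, -18.7]
tool_rot: [180.0, -0.2, 6.3]
contact_force: [-0.2, -0.2, 0.9]
gripper_width: 64.8
grip_force: 0.0
t 5.98 pos [455.   51.  -18.7] rot [ 1.7999e+02 -1.6000e-01  6.3300e+00] F [-0.2 -0.2  0.9] w 64.8 gf 0.0 q [ 27.  23. -38.   0. -30.  69.]
w1 234 239 400 161
w1 238 240 400 160
w1 242 240 400 160
w1 col 225 [231]
w1 col 228 [231]
w1 col 232 [234]
w1 col 405 [234]
w1 col 410 [231]
w5 234 260 380 120
w5 238 260 379 119
w5 242 260 380 120
w5 col 225 [253]
w5 col 228 [251]
w5 col 232 [248]
w5 col 405 [245]
w5 col 410 [250]
```

The pads' front edge works out at tool (x=9.4, z=−28.7). The real finger ends are therefore 28.7 mm short of the reported TCP, and I'll account for that throughout. Going 6 mm lower puts the tips at about 4 mm.

```bash
python3 -m handwheel '[0.065,0,0,0.003,0,0,0,0.065,0,0,0.006,0,0,0,0.065,0,0,0.006,0,0,0]'; python3 -m handwheel '[0.025,0,0,0,0,0,0,0.025,0,0,0,0,0,0,0.025,0,0,0,0,0,0,0.025,0,0,0,0,0,0,0.025,0,0,0,0,0,0]' 12;python3 -m handwheel '[0.025,0,0,0,0,0,0,0.025,0,0,0,0,0,0,0.025,0,0,0,0,0,0]'; python3 go.py
```

```text
t: 6.28
tool_pos: [454.8, 51.0, -24.9]
tool_rot: [180.0, -0.1, 6.3]
contact_force: [-0.0, -0.6, -0.4]
gripper_width: 65.4
grip_force: 0.0
t: 6.7
tool_pos: [455.3, 51.2, -24.2]
tool_rot: [-180.0, -0.2, 6.3]
contact_force: [-1.0, -0.8, 0.2]
gripper_width: 39.3
grip_force: 0.0
t: 6.95
tool_pos: [455.3, 51.2, -24.3]
tool_rot: [-180.0, -0.2, 6.3]
contact_force: [-0.7, -0.0, 1.4]
gripper_width: 35.6
grip_force: 11.8
t 6.95 pos [455.3  51.2 -24.3] rot [-179.99   -0.21    6.33] F [-0.7 -0.   1.4] w 35.6 gf 11.8 q [ 27.  23. -38.   0. -29.  69.]
```

```bash
python3 -m handwheel '[0.025,0,0,-0.005,0,0,0,0.025,0,0,-0.03,0,0,0,0.025,0,0,-0.065,0,0,0,0.025,0,0,-0.105,0,0,0,0.025,0,0,-0.145,0,0,0]' 
python3 -m handwheel '[0.025,-0.002,0.02,0,0,0,0,0.025,-0.004,0.055,0,0,0,0,0.025,-0.007,0.095,0,0,0,0,0.025,-0.009,0.135,0,0,0,0,0.025,-0.011,0.17,0,0,0,0]'
python3 -m handwheel '[0.025,-0.003,0.04,0,0,0,3,0.025,-0.006,0.08,0,0,0,6,0.025,-0.009,0.12,0,0,0,9,0.025,-0.011,0.15,0,0,0,11,0.025,-0.012,0.17,0,0,0,11]'
python3 -m handwheel '[0.025,0,0,0,0,0,0,0.025,0,0,0,0,0,0]'
python3 go.py; python3 snap.py w6
```

```text
t: 7.37
tool_pos: [453.8, 50.6, 122.3]
tool_rot: [180.0, -0.1, 6.3]
contact_force: [1.8, 1.3, -0.5]
gripper_width: 35.6
grip_force: 11.8
t: 7.78
tool_pos: [462.0, -120.9, 121.1]
tool_rot: [-180.0, -0.2, 6.4]
contact_force: [1.2, 1.4, 0.4]
gripper_width: 35.6
grip_force: 11.8
t: 8.2
tool_pos: [468.7, -292.2, 120.5]
tool_rot: [-180.0, -0.2, -4.9]
contact_force: [0.0, 0.7, -0.2]
gripper_width: 35.6
grip_force: 11.8
t: 8.37
tool_pos: [468.7, -290.2, 120.2]
tool_rot: [-179.9, -0.1, -4.8]
contact_force: [0.5, 1.0, -0.0]
gripper_width: 35.7
grip_force: 11.8
t 8.37 pos [ 468.7 -290.2  120.2] rot [-1.7993e+02 -1.4000e-01 -4.8100e+00] F [ 0.5  1.  -0. ] w 35.7 gf 11.8 q [-15.  19. -16.  -0. -55. 100.]
```

View pics/w6.png

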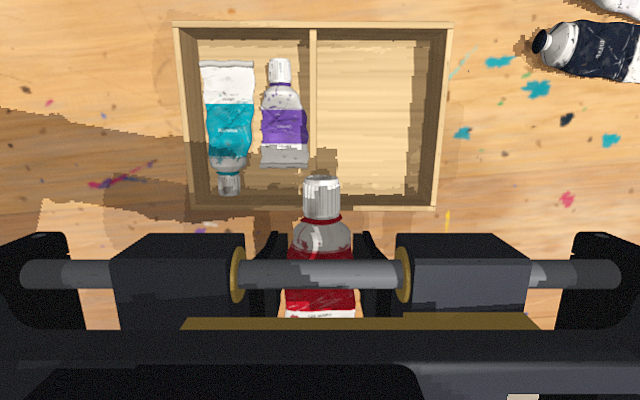

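The rim's outer corners are at about (174,22), (452,22), (437,209) and (187,209), and the divider's far end is at (313,29). The tube hangs straight in the grip.

Run:
```python
from h import *
import pickle
c=pickle.load(open("w6.pkl","rb"));t=pickle.load(open("d0.pkl","rb"))["top"]
W={'FL':((174,22),(395,193.2)),'FR':((452,22),(464.5,205.5)),'NR':((437.5,210),(459.2,253)),'NL':((187,209),(389.5,242))}
loc={'FL':(75,107.5),'FR':(75,-107.5),'NR':(-75,-107.5),'NL':(-75,107.5)}
pw=[];l=[]
for n,(a,b) in W.items():
    p=plane(c,a,45);pt,e=tri([ray(c,a),ray(t,b)]);print(n,p.round(1),"tri",pt.round(1),np.round(e,1));pw.append(pt[:2]);l.append(loc[n])
pw=np.array(pw);l=np.array(l,float);m=pw.mean(0);z=(l[:,0]-1j*l[:,1])@((pw-m)[:,0]+1j*(pw-m)[:,1]);yaw=np.angle(z)
R=np.array([[np.cos(yaw),-np.sin(yaw)],[np.sin(yaw),np.cos(yaw)]])
print("centre",m,"yaw",np.degrees(yaw),"res",(pw-m-l@R.T).round(1).tolist())
bay=m+R@[0,-52.5];print("bay",bay,"tool",bay+R@[16,0])
for q in((313,29),):print("divider far",R.T@(plane(c,q,45)[:2]-m))
# tube: cap tip
for z in (100,):
    T=c["pose"]@np.linalg.inv(c["T_tool_cam"])
    print("cap in tool frame @z",[(np.linalg.inv(T)@np.r_[plane(c,(322,178),zz),1])[:3].round(1) for zz in(155,165)])
```

```text
FL [ 617.  -191.5   45. ] tri [ 617.9 -191.2   44.1] [0.7 0.7]
FR [ 599.1 -401.1   45. ] tri [ 603.9 -411.5   21.8] [1.3 1.3]
NR [ 451.3 -391.7   45. ] tri [ 453.8 -388.    52.3] [1. 1.]
NL [ 470.7 -173.1   45. ] tri [ 471.1 -178.7   54.8] [2.3 2.3]
centre [ 536.69267395 -292.3326171 ] yaw -5.06927480722648 res [[-3.0, 0.7], [2.0, -5.5], [1.3, 4.8], [-0.4, -0.1]]
bay [ 532.053766   -344.62726819] tool [ 547.99118348 -346.04103061]
divider far [66.57588714  2.28696552]
cap in tool frame @z [array([ 40.1,   0.8, -34.7]), array([ 41.9,   0.8, -44.7])]
```

```bash
python3 go.py 546.2 -344.2 60 180 0 -4.9
```

```text
t 8.42 pos [ 468.7 -289.3  120.3] rot [-1.7993e+02 -1.4000e-01 -4.7300e+00] F [-0.  -0.4 -0.8] w 35.6 gf 11.8 q [-15.  19. -16.  -0. -55. 100.]
shift m [0.0816 0.0484 0.0604] rotvec [-0.07 -0.14  0.17]
```

```bash
python3 -m handwheel '[0.025,0.02,0.012,0.01,0,0,0,0.025,0.045,0.026,0.03,0,0,0,0.025,0.07,0.04,0.05,0,0,0,0.025,0.0816,0.0484,0.06,0,0,0.2,0.025,0.0816,0.0484,0.06,0,0,0.2]'
python3 -m handwheel '[0.025,0,0,0,0,0,0,0.025,0,0,0,0,0,0]'
python3 go.py 546.2 -344.2 -10 180 0 -4.9
```

```text
t: 8.83
tool_pos: [547.5, -343.4, 57.3]
tool_rot: [-179.9, 0.1, -4.8]
contact_force: [0.1, 0.1, -1.4]
gripper_width: 36.0
grip_force: 11.8
t: 9.0
tool_pos: [546.9, -343.0, 61.5]
tool_rot: [-180.0, -0.2, -4.8]
contact_force: [-0.9, 0.2, -1.0]
gripper_width: 35.9
grip_force: 11.8
t 9.0 pos [ 546.9 -343.    61.5] rot [-179.96   -0.19   -4.78] F [-0.9  0.2 -1. ] w 35.9 gf 11.8 q [-18.  30.  -6.  -0. -53. 103.]
shift m [-0.0008  0.0013  0.0714] rotvec [-0.04 -0.19  0.12]
```

```bash
python3 -m handwheel '[0.025,-0.0008,0.0012,0.018,0,0,0,0.025,-0.0008,0.0012,0.036,0,0,0,0.025,-0.0008,0.0012,0.054,0,0,0,0.025,-0.0008,0.0012,0.068,0,0,0,0.025,-0.0008,0.0012,0.071,0,0,0]'
python3 -m handwheel '[0.025,0,0,0.001,0,0,0,0.025,0,0,0.003,0,0,0,0.025,0,0,0.005,0,0,0,0.025,0,0,0.006,0,0,0,0.025,0,0,0.006,0,0,0]'; python3 go.py
```

```text
t: 9.42
tool_pos: [544.6, -343.7, -11.1]
tool_rot: [-179.9, -0.0, -4.8]
contact_force: [-1.3, 0.7, -0.8]
gripper_width: 35.8
grip_force: 11.8
t: 9.83
tool_pos: [546.6, -345.4, -15.6]
tool_rot: [-180.0, -0.2, -4.9]
contact_force: [0.2, 0.5, -1.5]
gripper_width: 35.7
grip_force: 11.8
t 9.83 pos [ 546.6 -345.4  -15.6] rot [-179.97   -0.25   -4.86] F [ 0.2  0.5 -1.5] w 35.7 gf 11.8 q [-18.  36. -10.  -0. -44. 103.]
```

```bash
for i in 1; do python3 -m handwheel '[0.025,0,0,0.001,0,0,0,0.025,0,0,0.002,0,0,0,0.025,0,0,0.002,0,0,0]'; done; python3 -m handwheel '[0.025,0,0,0.001,0,0,0,0.025,0,0,0.001,0,0,0,0.025,0,0,0.001,0,0,0]'; python3 -m handwheel '[0.025,0,0,0.001,0,0,0,0.025,0,0,0.001,0,0,0,0.025,0,0,0.001,0,0,0]'
```

```text
t: 10.08
tool_pos: [546.3, -345.3, -18.3]
tool_rot: [-180.0, -0.2, -4.9]
contact_force: [0.1, 0.2, -0.2]
gripper_width: 35.6
grip_force: 11.8
t: 10.33
tool_pos: [546.5, -345.4, -19.1]
tool_rot: [-180.0, -0.2, -4.9]
contact_force: [-0.0, 0.1, 0.3]
gripper_width: 35.6
grip_force: 11.8
t: 10.58
tool_pos: [546.6, -345.4, -19.3]
tool_rot: [-180.0, -0.2, -4.9]
contact_force: [-1.3, 0.9, 4.7]
gripper_width: 36.0
grip_force: 11.8
```

```bash
python3 -m handwheel '[0.042,0,0,0,0,0,0,0.046,0,0,0,0,0,0,0.05,0,0,0,0,0,0,0.054,0,0,0,0,0,0,0.054,0,0,0,0,0,0]'; python3 -m handwheel '[0.054,0,0,0,0,0,0,0.054,0,0,0,0,0,0,0.054,0,0,0,0,0,0]'; python3 -m handwheel '[0.054,0,0,-0.01,0,0,0,0.054,0,0,-0.03,0,0,0,0.054,0,0,-0.06,0,0,0,0.054,0,0,-0.1,0,0,0,0.054,0,0,-0.14,0,0,0]';python3 -m handwheel '[0.054,-0.02,0,-0.04,0,0,0,0.054,-0.06,0,-0.08,0,0,0,0.054,-0.07,0,-0.08,0,0,0,0.054,-0.07,0,-0.08,0,0,0]'; python3 snap.py w7
python3 go.py
```

```text
t: 11.0
tool_pos: [546.3, -345.2, -20.6]
tool_rot: [-179.9, -0.2, -4.9]
contact_force: [0.5, 1.1, -0.2]
gripper_width: 51.9
grip_force: 0.0
t: 11.25
tool_pos: [546.4, -345.3, -20.3]
tool_rot: [-180.0, -0.2, -4.9]
contact_force: [-0.6, 0.2, -0.5]
gripper_width: 53.7
grip_force: 0.0
t: 11.67
tool_pos: [545.2, -345.2, 121.4]
tool_rot: [-179.9, -0.1, -4.9]
contact_force: [0.1, -1.0, 0.3]
gripper_width: 53.9
grip_force: 0.0
t: 12.0
tool_pos: [474.5, -340.2, 206.0]
tool_rot: [179.9, -0.7, -4.9]
contact_force: [0.3, 0.1, -0.9]
gripper_width: 53.9
grip_force: 0.0
t 12.05 pos [ 475.4 -339.9  203.5] rot [179.93  -0.55  -4.91] F [ 0.4  0.8 -0.5] w 54.0 gf 0.0 q [-20.  17.  -5.  -0. -67. 105.]
```

```bash
cat > knob.py <<'E'
import numpy as np
from scipy.spatial.transform import Rotation as R
def axes(yaw,tilt=27,turn=0):
    # tool euler square to panel; turn = tool yaw about outward normal, ccw positive
    C=R.from_euler('zy',[yaw,-tilt],degrees=True) if 0 else R.from_euler('z',yaw,degrees=True)*R.from_euler('y',-tilt,degrees=True)
    T=C*R.from_euler('z',turn,degrees=True)*R.from_euler('x',180,degrees=True)
    return T
E
python3 - <<'E'
from h import *
from knob import axes
import pickle
d=pickle.load(open("d0.pkl","rb"))
print("lamp",tri([ray(d["top"],(275,45)),ray(d["scene"],(320,38))]))
T=axes(14);print(T.as_matrix().round(3),T.as_euler('xyz',degrees=True))
E
python3 go.py 490 110 203 180 0 -4.9; python3 go.py 547 122 151 180 -27 14
```

```text
lamp (array([807.52375036, 142.23187559, 484.26542675]), [np.float64(4.278599210532601), np.float64(4.278599210532718)])
[[ 0.865  0.242  0.441]
 [ 0.216 -0.97   0.11 ]
 [ 0.454  0.    -0.891]] [180. -27.  14.]
t 12.05 pos [ 475.4 -339.9  203.5] rot [179.93  -0.55  -4.91] F [ 0.4  0.8 -0.5] w 54.0 gf 0.0 q [-20.  17.  -5.  -0. -67. 105.]
shift m [-2.400e-02 -4.495e-01 -2.000e-04] rotvec [ 0.07 -0.55 -0.01]
t 12.05 pos [ 475.4 -339.9  203.5] rot [179.93  -0.55  -4.91] F [ 0.4  0.8 -0.5] w 54.0 gf 0.0 q [-20.  17.  -5.  -0. -67. 105.]
shift m [ 0.0313 -0.4664  0.0523] rotvec [  4.61  26.22 -18.52]
```

```bash
python3 -m handwheel '[0.054,-0.008,-0.15,0,0,0,0,0.054,-0.008,-0.15,0,0,0,0,0.054,-0.008,-0.15,0,0,0,0,0.054,-0.008,-0.15,0,0,0,0,0.054,-0.008,-0.15,0,0,0,0]' >/dev/null
python3 -m handwheel '[0.054,-0.008,-0.15,0,0,0,0,0.054,-0.008,-0.15,0,0,0,0,0.054,-0.008,-0.15,0,0,0,0,0.054,-0.008,-0.15,0,0,0,0,0.054,-0.008,-0.15,0,0,0,0]' >/dev/null
python3 -m handwheel '[0.054,-0.008,-0.15,0,0,0,0,0.054,-0.008,-0.15,0,0,0,0,0.054,-0.008,-0.15,0,0,0,0,0.054,-0.008,-0.15,0,0,0,0,0.054,-0.008,-0.15,0,0,0,0]'
python3 go.py 547 122 151 180 -27 14
```

```text
t: 13.3
tool_pos: [491.1, 114.4, 199.0]
tool_rot: [-180.0, -0.2, -4.6]
contact_force: [0.7, -0.3, -0.7]
gripper_width: 54.0
grip_force: 0.0
t 13.3 pos [491.1 114.4 199. ] rot [-179.97   -0.18   -4.62] F [ 0.7 -0.3 -0.7] w 54.0 gf 0.0 q [ 32.  10. -16.   0. -64.  54.]
shift m [ 0.055  -0.012   0.0482] rotvec [  4.38  26.58 -18.27]
```

```bash
python3 -m handwheel '[0.05,0.055,-0.012,0.048,4.4,26.6,-18.3,0.05,0.055,-0.012,0.048,4.4,26.6,-18.3,0.05,0.055,-0.012,0.048,4.4,26.6,-18.3,0.05,0.055,-0.012,0.048,4.4,26.6,-18.3,0.05,0.055,-0.012,0.048,4.4,26.6,-18.3]' >/dev/null
python3 -m handwheel '[0.05,0,0,0,0,0,0,0.05,0,0,0,0,0,0,0.05,0,0,0,0,0,0]'; python3 snap.py k1
python3 -m handwheel '[0.05,0.005,0.06,-0.02,0,0,0,0.05,0.005,0.06,-0.02,0,0,0,0.05,0.005,0.06,-0.02,0,0,0,0.05,0.005,0.06,-0.02,0,0,0]'; python3 snap.py k2
python3 - <<'E'
import cv2,numpy as np
g=lambda n,x,y,w,h,k:cv2.resize(cv2.imread(f"pics/{n}.png")[y:y+h,x:x+w],(int(w*k),int(h*k)),interpolation=cv2.INTER_CUBIC)
m=np.zeros((600,800,3),np.uint8)
m[:400,:400]=g("k1",200,20,220,220,400/220);m[:400,400:]=g("k2",120,20,220,220,400/220)
m[400:,:320]=g("w7",0,0,640,400,.5)
cv2.imwrite("pics/kk.png",m)
E
```

```text
t: 13.97
tool_pos: [548.4, 118.6, 153.6]
tool_rot: [-179.9, -27.2, 13.6]
contact_force: [1.0, -0.6, -0.3]
gripper_width: 49.9
grip_force: 0.0
t: 14.35
tool_pos: [559.1, 59.5, 174.7]
tool_rot: [-179.9, -27.3, 13.6]
contact_force: [0.4, 0.1, 0.3]
gripper_width: 50.3
grip_force: 0.0
```

View pics/kk.png

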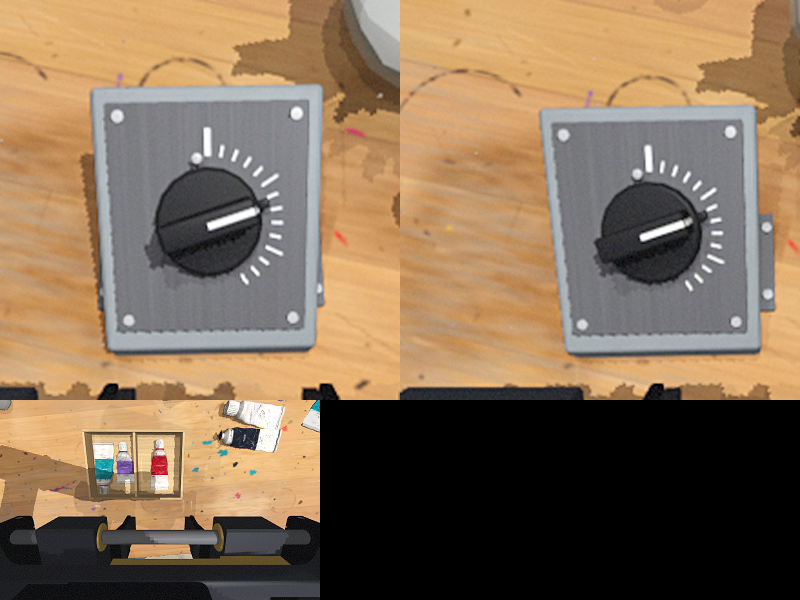

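The red tube lies flat in the empty bay, inside the rim. In k1 the knob's index line runs from montage (208,227) to (258,210), and in k2 from (240,238) to (293,222). The four panel screws and the disc are clear in both views. Triangulating now.

Run:
```python
from h import *
import pickle
a,b=[pickle.load(open(n+".pkl","rb")) for n in("k1","k2")];t=pickle.load(open("d0.pkl","rb"))["top"]
s=220/400
A=lambda u:(200+u[0]*s,20+u[1]*s);B=lambda u:(120+u[0]*s,20+u[1]*s)
P=dict(TL=((117,116),(163,135)),TR=((297,114),(330,132)),BL=((129,321),(182,325)),BR=((293,318),(336,322)),disc=((210,222),(251.5,232.5)),i0=((208,227),(240,238)),i1=((258,210),(293,222)),tick=((207.5,140),(248,158)))
X={}
for n,(u,v) in P.items():
    p,e=tri([ray(a,A(u)),ray(b,B(v))]);X[n]=p;print(n,p.round(1),np.round(e,1))
ux=(X['TL']+X['TR']-X['BL']-X['BR']);lf=X['TL']+X['BL']-X['TR']-X['BR']
n=np.cross(ux,lf);n/=np.linalg.norm(n);print("n",n.round(3),"tilt",np.degrees(np.arccos(n[2])),"yaw up",np.degrees(np.arctan2(ux[1],ux[0])),"yaw lf",np.degrees(np.arctan2(lf[1],lf[0]))-90)
yaw=13.7
y=np.radians(yaw);T=np.radians(27);N=np.array([-np.sin(T)*np.cos(y),-np.sin(T)*np.sin(y),np.cos(T)]);U=np.array([np.cos(T)*np.cos(y),np.cos(T)*np.sin(y),np.sin(T)]);L=np.cross(N,U)
O=sum(X[k] for k in('TL','TR','BL','BR'))/4
for k,p in X.items():
    d=p-O;print(k,"U,L,N",(d@U).round(1),(d@L).round(1),(d@N).round(1))
d=X['i1']-X['i0'];print("index angle cw deg",np.degrees(np.arctan2(-(d@L),d@U)), "O",O)
```

```text
TL [679.2 205.2  85.6] [0.4 0.4]
TR [702.1 114.2  86.5] [0.2 0.2]
BL [584.3 180.5  35.2] [0.3 0.3]
BR [608.3  89.6  34.7] [0.3 0.3]
disc [640.8 146.1  67.4] [0.2 0.2]
i0 [627.7 143.5  92.9] [0.2 0.2]
i1 [648.7 122.3  77.9] [0.3 0.3]
tick [679.3 156.6  80.9] [0.7 0.7]
n [-0.45  -0.114  0.886] tilt 27.670072316328376 yaw up 14.63536188641494 yaw lf 14.427783176087658
TL U,L,N 54.5 47.7 0.4
TR U,L,N 55.5 -46.2 0.9
BL U,L,N -55.7 46.2 -0.0
BR U,L,N -54.4 -47.8 -1.3
disc U,L,N 0.6 -0.6 7.4
i0 U,L,N 0.2 -0.0 36.2
i1 U,L,N 7.1 -25.6 15.9
tick U,L,N 42.2 0.5 1.3
index angle cw deg 74.83881370850538 O [643.46990881 147.39362161  60.50265832]
```

```bash
cat >> knob.py <<'E'
O=np.array([643.5,147.4,60.5]);YAW=14.5
C=R.from_euler('z',YAW,degrees=True)*R.from_euler('y',-27,degrees=True)
U,L,N=C.as_matrix().T
E
python3 - <<'E'
from h import *
from knob import *
import pickle
a,b=[pickle.load(open(n+".pkl","rb")) for n in("k1","k2")]
s=220/400
A=lambda u:(200+u[0]*s,20+u[1]*s);B=lambda u:(120+u[0]*s,20+u[1]*s)
def hit(c,uv,h):
    o,v=ray(c,uv);p=o+v*((O+N*h-o)@N)/(v@N)-O;return np.array([p@U,p@L])
for c,p,q in((a,A((208,227)),A((258,210))),(b,B((240,238)),B((293,222)))):
    x,y=hit(c,p,36),hit(c,q,36);print(x.round(1),y.round(1),np.degrees(np.arctan2(-(y-x)[1],(y-x)[0])),np.degrees(np.arctan2(-y[1],y[0])))
for ang in(70,72,74):print(ang,axes(YAW,27,-ang).as_euler('xyz',degrees=True).round(2))
for h in(90,-12):print(h,(O+N*h).round(1))
E
```

```text
[0.4 0.2] [  8.1 -24.1] 72.31993031134833 71.34048745089093
[-0.1  0.2] [  7.8 -27.9] 74.4861377789793 74.48471497933538
70 [-154.42   -8.93  -57.53]
72 [-154.15   -8.06  -59.35]
74 [-153.9    -7.19  -61.17]
90 [603.9 137.2 140.7]
-12 [648.8 148.8  49.8]
```

```bash
python3 go.py 603.9 137.2 140.7 180 -27 14.5; python3 go.py 603.9 137.2 140.7 -154.03 -7.63 -60.26
```

```text
t 14.4 pos [558.1  59.6 173.6] rot [-179.92  -27.21   13.66] F [ 0.6 -0.3 -0.5] w 50.2 gf 0.0 q [ 25.   4. -38.  14. -22.  66.]
shift m [ 0.0409 -0.0645  0.0581] rotvec [ 0.3  -0.21 -0.75]
t 14.4 pos [558.1  59.6 173.6] rot [-179.92  -27.21   13.66] F [ 0.6 -0.3 -0.5] w 50.2 gf 0.0 q [ 25.   4. -38.  14. -22.  66.]
shift m [ 0.0409 -0.0645  0.0581] rotvec [ 0.12 -0.38 72.25]
```

```bash
python3 -m handwheel '[0.045,0.0409,-0.0645,0.058,0.1,-0.3,7,0.045,0.0409,-0.0645,0.058,0.1,-0.3,14,0.045,0.0409,-0.0645,0.058,0.1,-0.3,21,0.045,0.0409,-0.0645,0.058,0.1,-0.3,28,0.045,0.0409,-0.0645,0.058,0.1,-0.3,35]'
python3 -m handwheel '[0.045,0,0,0,0,0,7,0.045,0,0,0,0,0,14,0.045,0,0,0,0,0,21,0.045,0,0,0,0,0,28,0.045,0,0,0,0,0,35]'
python3 -m handwheel '[0.045,0,0,0,0,0,2,0.045,0,0,0,0,0,2,0.045,0,0,0,0,0,2]'
python3 go.py 603.9 137.2 140.7 -154.03 -7.63 -60.26
```

```text
t: 14.82
tool_pos: [602.0, 139.1, 136.9]
tool_rot: [-165.6, -22.6, -19.5]
contact_force: [0.0, 0.6, 0.9]
gripper_width: 45.0
grip_force: 0.0
t: 15.23
tool_pos: [601.7, 137.7, 138.5]
tool_rot: [-155.3, -10.6, -54.0]
contact_force: [-0.0, 0.5, 0.4]
gripper_width: 44.9
grip_force: 0.0
t: 15.48
tool_pos: [601.6, 137.4, 138.7]
tool_rot: [-155.0, -9.9, -55.5]
contact_force: [0.2, -0.4, -0.3]
gripper_width: 45.6
grip_force: 0.0
t 15.48 pos [601.6 137.4 138.7] rot [-155.03   -9.93  -55.5 ] F [ 0.2 -0.4 -0.3] w 45.6 gf 0.0 q [ 30.  12. -38.  27. -16. -18.]
shift m [ 0.0018 -0.0024 -0.0008] rotvec [ 0.27 -0.05  5.24]
```

```bash
python3 -m handwheel '[0.045,0.0018,-0.0024,-0.0008,0.3,0,5.2,0.045,0.0018,-0.0024,-0.0008,0.3,0,5.2,0.045,0.0018,-0.0024,-0.0008,0.3,0,5.2,0.045,0.0018,-0.0024,-0.0008,0.3,0,5.2]' >/dev/null; python3 go.py 648.8 148.8 49.8 -154.03 -7.63 -60.26
python3 -m handwheel '[0.045,0,0,0.02,0,0,0,0.045,0,0,0.04,0,0,0,0.045,0,0,0.055,0,0,0,0.045,0,0,0.06,0,0,0,0.045,0,0,0.06,0,0,0]'; python3 go.py 648.8 148.8 49.8 -154.03 -7.63 -60.26
```

```text
t 15.82 pos [603.8 136.5 141. ] rot [-153.99   -7.71  -60.25] F [-0.1 -0.1 -0.8] w 45.0 gf 0.0 q [ 30.  12. -38.  27. -16. -23.]
shift m [-0.0007 -0.0003  0.1024] rotvec [-0.04 -0.07  0.05]
t: 16.23
tool_pos: [633.5, 142.4, 94.1]
tool_rot: [-154.7, -7.1, -60.1]
contact_force: [0.5, 0.3, -0.2]
gripper_width: 45.0
grip_force: 0.0
t 16.23 pos [633.5 142.4  94.1] rot [-154.75   -7.11  -60.07] F [ 0.5  0.3 -0.2] w 45.0 gf 0.0 q [ 27.  18. -38.  35.  -9. -29.]
shift m [-0.0034  0.004   0.0471] rotvec [ 0.69  0.55 -0.06]
```

Joint 5 is at its −9.14° limit, because at the knob the forearm is nearly parallel to its axis. I'll work out the smallest sideways tilt off square that keeps it in range.

```bash
cat >> knob.py <<'E'
G=O+33*N
def pose(turn,back,delta=-4.8):
    Q=C*R.from_euler('x',delta,degrees=True);a=-Q.as_matrix()[:,2]
    T=Q*R.from_euler('z',turn,degrees=True)*R.from_euler('x',180,degrees=True)
    return (G+a*back),T.as_euler('xyz',degrees=True),a
E
python3 - <<'E'
from knob import *
for q23,j1 in((56,27),(61,25),(60,25.5),(60,26)):
    e,j=np.radians([q23,j1]);f=np.array([np.cos(e)*np.cos(j),np.cos(e)*np.sin(j),-np.sin(e)])
    print([round(float(np.degrees(np.arccos(f@pose(0,0,d)[2]))),1) for d in(0,-4,-5,-6)])
for d in(-5,):
  for b in(-5,45):
    p,e,_=pose(-73,b,d);print(b,p.round(1),e.round(2))
E
p="$(python3 -c "
from knob import *
p,e,_=pose(-73,-5,-5);print(*p,*e)")"; python3 go.py $p
```

```text
[9.4, 12.7, 13.5, 14.4]
[5.3, 9.2, 10.2, 11.2]
[6.0, 9.8, 10.8, 11.8]
[6.2, 10.0, 11.0, 12.0]
-5 [626.7 143.5  94.3] [-155.13  -11.95  -62.34]
45 [649.7 144.9  50. ] [-155.13  -11.95  -62.34]
t 16.23 pos [633.5 142.4  94.1] rot [-154.75   -7.11  -60.07] F [ 0.5  0.3 -0.2] w 45.0 gf 0.0 q [ 27.  18. -38.  35.  -9. -29.]
shift m [-0.0042  0.0045 -0.0029] rotvec [-0.76  5.33 -0.02]
```

```bash
python3 -m handwheel '[0.04,-0.0042,0.0045,-0.003,-0.8,5.3,0,0.04,-0.0042,0.0045,-0.003,-0.8,5.3,0,0.04,-0.0042,0.0045,-0.003,-0.8,5.3,0,0.04,-0.0042,0.0045,-0.003,-0.8,5.3,0]' >/dev/null; python3 go.py 626.7 143.5 94.3 -155.13 -11.95 -62.34; python3 go.py 649.7 144.9 50 -155.13 -11.95 -62.34;python3 snap.py k3
```

```text
t 16.57 pos [626.9 145.9 104.8] rot [-155.94  -11.96  -62.21] F [-0.5 -0.7  0.6] w 40.5 gf 0.0 q [ 22.  16. -45.  70.  -9. -60.]
shift m [-0.0002  0.0055  0.0092] rotvec [0.78 0.05 0.12]
t 16.57 pos [626.9 145.9 104.8] rot [-155.94  -11.96  -62.21] F [-0.5 -0.7  0.6] w 40.5 gf 0.0 q [ 22.  16. -45.  70.  -9. -60.]
shift m [-0.0001  0.0048  0.0592] rotvec [0.78 0.05 0.12]
```

The wrist isn't spherical (there is a ~160 mm side offset), so my estimate was wrong. I'll fit a kinematic model from the logged poses and search it for reachable grips.

```bash
cat > kin.py <<'E'
import numpy as np
from scipy.spatial.transform import Rotation as R
from scipy.optimize import least_squares
r=lambda ax,a:R.from_euler(ax,a,degrees=True)
def fk(q,P,s4):
    h,L2,L3,e3,D,Lt=P
    M=r('z',q[0])*r('y',q[1]);p=np.array([0,0,h])+M.apply([0,0,L2])
    M=M*r('y',-q[2])*r('x',s4*q[3]) if 0 else M*r('y',-q[2])
    p=p+M.apply([0,0,e3]);M=M*r('x',s4*q[3]);p=p+M.apply([L3,0,0])
    M=M*r('y',-q[4]);p=p+M.apply([Lt,D,0])
    M=M*r('x',-(q[5]-90))*R.from_matrix(np.array([[0,0,1],[0,-1,0],[1,0,0]]).T.astype(float))
    return p,M
E
cat > fit.py <<'E'
from kin import *
from bench import get_obs
o=get_obs()
D=[([86.551,22.042,.453,0,-68.411,-14.817],[195.859,593.497,194.75],[180,0,-18.27],10),
(o['qpos'],o['tool_pos'],o['tool_rot'],10),
([28,5,-29,0,-56,68],[427.9,49.4,152.6],0,1),([27,18,-35,0,-37,69],[453.9,50.5,28.4],0,1),([27,23,-38,0,-29,69],[455.3,51.2,-24.3],0,1),
([-15,19,-16,0,-55,100],[468.7,-289.3,120.3],0,1),([-18,36,-10,0,-44,103],[546.6,-345.4,-15.6],0,1),([-20,17,-5,0,-67,105],[475.4,-339.9,203.5],0,1),([-18,30,-6,0,-53,103],[546.9,-343,61.5],0,1),
([25,4,-38,14,-22,66],[558.1,59.6,173.6],0,1),([30,12,-38,27,-16,-18],[601.6,137.4,138.7],0,1),([27,18,-38,35,-9,-29],[633.5,142.4,94.1],0,1)]
for s4 in(1,-1):
    f=lambda P:np.concatenate([w*(fk(q,P,s4)[0]-p) for q,p,_,w in D])
    s=least_squares(f,[200,500,500,0,-160,300],loss='soft_l1',f_scale=10);print(s4,s.x.round(1),s.cost)
    for i in(0,1,9,10,11):
        p,M=fk(D[i][0],s.x,s4);print(i,(p-D[i][1]).round(1),M.as_euler('xyz',degrees=True).round(1))
print(o['tool_rot'].round(1),o['qpos'].round(2))
E
python3 fit.py
```

```text
1 [ 244.2  929.5  286.2  -29.2 -159.7  778.7] 35788.24281778134
0 [-0.1 -0.  -0. ] [180.    0.  -18.3]
1 [-122.   130.2   -1.8] [157.   13.9 161.4]
9 [  2.5 108.8  62.6] [-159.4  -18.   -14.1]
10 [-30.2 140.7  33.8] [-165.4   22.5  -99.5]
11 [ 12.9 118.6  36. ] [-171.9   25.9 -123.6]
-1 [ 161.2  564.6  421.9    0.  -159.7  334.5] 136.4376557826112
0 [-0.1 -0.  -0. ] [180.    0.  -18.3]
1 [-0.  -0.  -0.1] [-156.   -11.9  -62.2]
9 [-1.4 -4.4 -0.7] [-179.6  -27.1   12.7]
10 [-0.4 -2.9 -1. ] [-155.2   -9.9  -55.7]
11 [5.8 2.8 7.6] [-153.8   -7.1  -60.2]
[-156.   -11.9  -62.2] [ 22.39  16.46 -45.08  70.24  -9.16 -60.13]
```

```bash
cat > ik.py <<'E'
from kin import *
from knob import *
P=[161.2,564.6,421.9,0,-159.7,334.5]
lo=np.array([-179.8,-69,-61,-181,-171,-177]);hi=np.array([179.8,118,80,117,-9.6,177])
rng=np.random.default_rng(0)
def tool(turn,back,d,e):
    Q=C*r('x',d)*r('y',e);a=-Q.as_matrix()[:,2]
    return G+a*back,Q*r('z',turn)*r('x',180),a
def sols(p,T,seeds):
    out=[]
    for s in seeds:
        f=lambda q:np.r_[(fk(q,P,-1)[0]-p)/10,(fk(q,P,-1)[1].inv()*T).as_rotvec()*57.3/2]
        z=least_squares(f,np.clip(s,lo+.01,hi-.01),bounds=(lo,hi),max_nfev=60)
        if z.cost<1e-3 and not any(np.allclose(z.x,o,atol=1) for o in out): out.append(z.x)
    return out
E
python3 - <<'E'
from ik import *
seeds=[[j1,15,-45,j4,j5,j6] for j1 in(-10,20) for j4 in(-150,-90,-30,0,60,100) for j5 in(-15,-40) for j6 in(-60,60)]
for turn in(-73,107):
  for d,e in((0,0),(-6,0),(6,0),(0,6),(0,-6)):
    p,T,_=tool(turn,44,d,e)
    print(turn,d,e,[x.round(0).tolist() for x in sols(p,T,seeds)])
E
```

```text
-73 0 0 []
-73 -6 0 []
-73 6 0 [[27.0, 24.0, -27.0, -1.0, -11.0, 7.0]]
-73 0 6 [[29.0, 24.0, -30.0, 19.0, -16.0, -15.0]]
-73 0 -6 []
107 0 0 []
107 -6 0 []
107 6 0 [[27.0, 24.0, -27.0, -1.0, -11.0, -173.0]]
107 0 6 [[29.0, 24.0, -30.0, 19.0, -16.0, 165.0]]
107 0 -6 []
```

Run:
```python
from ik import *
for m in(1.5,2.5,3.5):
  for ph in(0,30,60,90):
    d,e=m*np.cos(np.radians(ph)),m*np.sin(np.radians(ph))
    row=[]
    for b in(44,0,-40):
      p,T,_=tool(-73,b,d,e);x=sols(p,T,[[28,24,-28,10,-12,-5],[28,18,-35,20,-12,-20]]);row.append([v.round(1)[3:].tolist() for v in x])
    print(m,ph,row)
```

```text
1.5 0 [[], [], [[21.4, -14.4, -17.0]]]
1.5 30 [[], [], [[19.5, -16.2, -15.3]]]
1.5 60 [[], [[30.5, -9.9, -25.2]], [[20.2, -17.2, -16.2]]]
1.5 90 [[], [[35.2, -9.6, -29.6]], [[23.0, -17.1, -19.2]]]
2.5 0 [[], [], [[15.7, -15.6, -11.2]]]
2.5 30 [[], [[18.8, -12.3, -14.0]], [[13.8, -18.3, -9.4]]]
2.5 60 [[], [[20.5, -13.6, -16.0]], [[15.4, -19.6, -11.4]]]
2.5 90 [[], [[26.8, -13.1, -22.2]], [[19.6, -19.5, -15.9]]]
3.5 0 [[], [[14.5, -11.0, -9.5]], [[10.5, -16.8, -5.7]]]
3.5 30 [[], [[11.6, -14.9, -6.7]], [[9.1, -20.2, -4.5]]]
3.5 60 [[[22.4, -9.6, -17.1]], [[14.6, -16.5, -10.1]], [[11.7, -21.9, -7.5]]]
3.5 90 [[], [[21.8, -15.9, -17.6]], [[17.0, -21.8, -13.4]]]
```

```bash
python3 - <<'E'
from ik import *
for b in(-10,43):
    p,T,a=tool(-73,b,2.1,3.6);print(b,*p.round(1),*T.as_euler('xyz',degrees=True).round(2),[x.round(1).tolist() for x in sols(p,T,[[28,24,-28,10,-12,-5]])])
p,T,a=tool(-73,-10,2.1,3.6);open("tgt","w").write(" ".join(map(str,[*p,*T.as_euler('xyz',degrees=True)])))
p,T,a=tool(-73,43,2.1,3.6);open("tgt2","w").write(" ".join(map(str,[*p,*T.as_euler('xyz',degrees=True)])))
E
python3 go.py $(cat tgt)
```

```text
-10 625.2 142.3 99.1 -157.0 -4.87 -58.93 [[28.9, 18.3, -29.3, 11.0, -19.5, -6.5]]
43 645.1 149.4 50.5 -157.0 -4.87 -58.93 [[28.2, 23.9, -31.0, 15.9, -12.3, -11.0]]
t 16.62 pos [626.6 145.5 104.6] rot [-155.97  -11.94  -62.22] F [-0.4 -0.1 -0.7] w 39.7 gf 0.0 q [ 22.  16. -45.  70.  -9. -60.]
shift m [0.0011 0.0048 0.0042] rotvec [-0.55 -7.78 -0.17]
```

```bash
python3 -m handwheel '[0.04,0.001,0.005,-0.016,-0.5,-7.8,0,0.04,0.001,0.005,-0.016,-0.5,-7.8,0,0.04,0.001,0.005,-0.016,-0.5,-7.8,0,0.04,0.001,0.005,-0.016,-0.5,-7.8,0,0.04,0.001,0.005,-0.016,-0.5,-7.8,0]' >/dev/null; python3 -m handwheel '[0.04,0,0,0,0,0,0,0.04,0,0,0,0,0,0,0.04,0,0,0,0,0,0]'; python3 go.py $(cat tgt)
```

```text
t: 17.28
tool_pos: [626.7, 129.1, 120.3]
tool_rot: [-156.9, -6.9, -60.4]
contact_force: [-0.6, 0.1, 0.9]
gripper_width: 40.1
grip_force: 0.0
t 17.28 pos [626.7 129.1 120.3] rot [-156.88   -6.93  -60.37] F [-0.6  0.1  0.9] w 40.1 gf 0.0 q [ 29.  16. -31.  18. -20. -13.]
shift m [-0.0146  0.0028  0.0201] rotvec [ 0.03 -2.46 -0.51]
```

Away from the limit now (j5 = −20). Next I'll correct the position and then approach.

```bash
python3 -m handwheel '[0.04,-0.0146,0.0028,0.02,0,-2.5,-0.5,0.04,-0.0146,0.0028,0.02,0,-2.5,-0.5,0.04,-0.0146,0.0028,0.02,0,-2.5,-0.5,0.04,-0.0146,0.0028,0.02,0,-2.5,-0.5]' >/dev/null; python3 go.py $(cat tgt); python3 go.py $(cat tgt2)
```

```text
t 17.62 pos [625.  141.6  98.7] rot [-157.1   -4.8  -59. ] F [-0.1  0.4  0.6] w 40.2 gf 0.0 q [ 29.  18. -29.  11. -20.  -6.]
shift m [-0.0004 -0.0007 -0.0001] rotvec [ 0.11  0.03 -0.09]
t 17.62 pos [625.  141.6  98.7] rot [-157.1   -4.8  -59. ] F [-0.1  0.4  0.6] w 40.2 gf 0.0 q [ 29.  18. -29.  11. -20.  -6.]
shift m [-0.0004 -0.0008  0.0529] rotvec [ 0.11  0.03 -0.09]
```

```bash
python3 -m handwheel '[0.04,-0.0004,-0.0008,0.012,0.1,0,0,0.04,-0.0004,-0.0008,0.024,0.1,0,0,0.04,-0.0004,-0.0008,0.032,0.1,0,0,0.04,-0.0004,-0.0008,0.04,0.1,0,0,0.04,-0.0004,-0.0008,0.04,0.1,0,0]'; python3 -m handwheel '[0.04,0,0,0.004,0,0,0,0.04,0,0,0.008,0,0,0,0.04,0,0,0.012,0,0,0,0.04,0,0,0.012,0,0,0]'; python3 go.py $(cat tgt2);python3 snap.py k4
```

```text
t: 18.03
tool_pos: [639.7, 147.9, 60.6]
tool_rot: [-157.1, -4.7, -59.0]
contact_force: [-0.6, 0.4, -0.4]
gripper_width: 39.6
grip_force: 0.0
t: 18.37
tool_pos: [644.6, 150.0, 50.5]
tool_rot: [-157.0, -4.7, -59.0]
contact_force: [0.0, 0.8, -0.0]
gripper_width: 40.1
grip_force: 0.0
t 18.37 pos [644.6 150.   50.5] rot [-157.01   -4.7   -59.01] F [ 0.   0.8 -0. ] w 40.1 gf 0.0 q [ 28.  24. -31.  15. -13. -10.]
shift m [ 0.0008 -0.0002  0.0001] rotvec [ 0.02  0.13 -0.15]
```

View pics/k4.png

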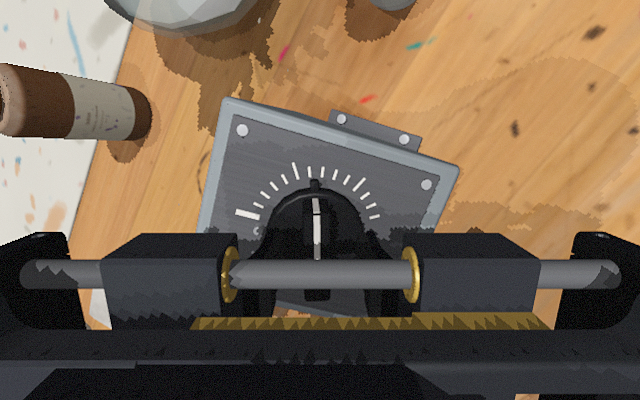

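The bar stands vertical in the image (index line at column 317, rows 197–258), centred between the fingers and aligned with the tool. I'll close gently.

```bash
python3 -m handwheel '[0.01,0,0,0,0,0,0,0.01,0,0,0,0,0,0,0.01,0,0,0,0,0,0,0.01,0,0,0,0,0,0,0.01,0,0,0,0,0,0]' 8; python3 -m handwheel '[0.01,0,0,0,0,0,0,0.01,0,0,0,0,0,0,0.01,0,0,0,0,0,0]' 8; python3 -c "
from bench import *;o=get_obs();print(o['ft_torque'].round(2))"
```

```text
t: 18.83
tool_pos: [645.6, 150.8, 51.9]
tool_rot: [-156.8, -4.7, -59.0]
contact_force: [2.8, 1.3, 0.9]
gripper_width: 14.9
grip_force: 1.2
t: 19.08
tool_pos: [645.9, 151.0, 52.0]
tool_rot: [-156.8, -4.7, -59.0]
contact_force: [3.5, 1.8, 0.6]
gripper_width: 14.3
grip_force: 7.9
[ 0.22 -0.12  0.13]
```

```bash
python3 -m handwheel '[0.01,0,0,0,0,0,-4,0.01,0,0,0,0,0,-9,0.01,0,0,0,0,0,-14,0.01,0,0,0,0,0,-19,0.01,0,0,0,0,0,-24]'; python3 -m handwheel '[0.01,0,0,0,0,0,-5,0.01,0,0,0,0,0,-10,0.01,0,0,0,0,0,-15,0.01,0,0,0,0,0,-20,0.01,0,0,0,0,0,-24]'
cat > rel.py <<'E'
from knob import *
from bench import get_obs
o=get_obs();T=R.from_euler('xyz',o['tool_rot'],degrees=True)
x=C.inv().apply(T.as_matrix()[:,0]);z=C.inv().apply(T.as_matrix()[:,2])
a=T.as_matrix()[:,2];g=C.inv().apply(o['tool_pos']-43*a-G)
print("turn cw",np.degrees(np.arctan2(-x[1],x[0])).round(1),"tilt",np.degrees(np.arccos(-z[2])).round(1),"grip UVN",g.round(1),"torque in tool",T.inv().apply(o['ft_torque']).round(2),"F",T.inv().apply(o['contact_force']).round(1),"q",o['qpos'].round(0),"w",o['gripper_width'].round(1))
E
python3 rel.py
```

```text
t: 19.5
tool_pos: [645.4, 150.5, 51.7]
tool_rot: [-160.6, -13.6, -36.2]
contact_force: [2.6, -0.3, 0.6]
gripper_width: 14.1
grip_force: 7.9
t: 19.92
tool_pos: [645.0, 149.7, 51.5]
tool_rot: [-167.8, -20.2, -12.1]
contact_force: [2.9, -1.1, 1.8]
gripper_width: 13.8
grip_force: 8.0Traceback (most recent call last):
  File "rel.py", line 6, in <module>
    print("turn cw",np.degrees(np.arctan2(-x[1],x[0])).round(1),"tilt",np.degrees(np.arccos(-z[2])).round(1),"grip UVN",g.round(1),"torque in tool",T.inv().apply(o['ft_torque']).round(2),"F",T.inv().apply(o['contact_force']).round(1),"q",o['qpos'].round(0),"w",o['gripper_width'].round(1))
                                                                                                                                                                                                                                                                     ^^^^^^^^^^^^^^^^^^^^^^^^
AttributeError: 'float' object has no attribute 'round'
```

Forces are small. I'll continue towards zero, reading the axial torque to feel the stop.

```bash
sed -i "s/o\['gripper_width'\].round(1)/round(o['gripper_width'],1)/" rel.py; python3 rel.py; python3 -m handwheel '[0.01,0,0,0,0,0,-4,0.01,0,0,0,0,0,-8,0.01,0,0,0,0,0,-12,0.01,0,0,0,0,0,-16,0.01,0,0,0,0,0,-18]'>/dev/null; python3 rel.py; python3 -m handwheel '[0.01,0,0,0,0,0,-2,0.01,0,0,0,0,0,-3,0.01,0,0,0,0,0,-4,0.01,0,0,0,0,0,-4]'; python3 rel.py
```

```text
turn cw 24.9 tilt 4.2 grip UVN [0.4 0.2 0.9] torque in tool [-0.81  0.28  0.1 ] F [ 3.5  0.4 -0.7] q [ 28.  24. -31.  15. -13.  38.] w 13.8
turn cw 6.9 tilt 4.2 grip UVN [ 0.2 -0.3  1. ] torque in tool [-1.39  0.12  0.03] F [ 3.2  2.8 -0.2] q [ 28.  24. -31.  15. -13.  56.] w 14.0
t: 20.67
tool_pos: [644.8, 149.0, 51.5]
tool_rot: [-176.5, -23.2, 11.2]
contact_force: [2.9, -4.2, 2.7]
gripper_width: 13.9
grip_force: 8.1
turn cw 3.1 tilt 4.2 grip UVN [ 0.2 -0.4  1.1] torque in tool [-1.94  0.14  0.06] F [ 2.9  4.6 -1.9] q [ 28.  24. -31.  15. -13.  60.] w 13.9
```

```bash
python3 -m handwheel '[0.01,0,0,0,0,0,-1,0.01,0,0,0,0,0,-2,0.01,0,0,0,0,0,-2]'>/dev/null; python3 rel.py; python3 -m handwheel '[0.01,0,0,0,0,0,-1,0.01,0,0,0,0,0,-2,0.01,0,0,0,0,0,-2]'>/dev/null; python3 rel.py;  python3 -m handwheel '[0.01,0,0,0,0,0,-1,0.01,0,0,0,0,0,-2,0.01,0,0,0,0,0,-2]'>/dev/null; python3 rel.py
```

```text
turn cw 1.1 tilt 4.2 grip UVN [ 0.1 -0.4  1.1] torque in tool [-1.94  0.09  0.03] F [ 2.9  4.5 -2.5] q [ 28.  24. -31.  15. -13.  62.] w 14.1
turn cw -0.9 tilt 4.2 grip UVN [ 0.1 -0.5  1.1] torque in tool [-2.03 -0.03  0.05] F [ 2.3  6.3 -2.6] q [ 28.  24. -31.  15. -13.  64.] w 14.3
turn cw -2.9 tilt 4.2 grip UVN [-0.  -0.5  1.1] torque in tool [-1.84 -0.12  0.17] F [ 1.6  5.4 -2.6] q [ 28.  24. -31.  15. -13.  66.] w 14.5
```

```bash
python3 -m handwheel '[0.01,0,0,0,0,0,-1,0.01,0,0,0,0,0,-1.5,0.01,0,0,0,0,0,-1.5]'>/dev/null; python3 rel.py; python3 -m handwheel '[0.01,0,0,0,0,0,-1,0.01,0,0,0,0,0,-1.5,0.01,0,0,0,0,0,-1.5]'>/dev/null; python3 rel.py
```

```text
turn cw -4.4 tilt 4.3 grip UVN [-0.2 -0.5  1.1] torque in tool [-1.79 -0.25  0.2 ] F [ 1.2  5.9 -3.8] q [ 28.  24. -31.  15. -13.  67.] w 14.8
turn cw -5.9 tilt 4.3 grip UVN [-0.4 -0.5  1.1] torque in tool [-1.7  -0.41  0.17] F [ 1.5  5.2 -3.8] q [ 28.  24. -31.  15. -13.  69.] w 15.3
```

The torque rises from 0.05 to about 0.2 N m and the pads start to spread, so the stop is reached. I'll relax the over-turn, open, and back out along the axis.

```bash
python3 -m handwheel '[0.01,0,0,0,0,0,1.5,0.01,0,0,0,0,0,3,0.02,0,0,0,0,0,3,0.03,0,0,0,0,0,3,0.04,0,0,0,0,0,3]'; python3 -m handwheel '[0.04,0,0,0,0,0,0,0.04,0,0,0,0,0,0,0.04,0,0,0,0,0,0]'; python3 rel.py; python3 -m handwheel '[0.04,0,0,-0.015,0,0,0,0.04,0,0,-0.04,0,0,0,0.04,0,0,-0.07,0,0,0,0.04,0,0,-0.1,0,0,0,0.04,0,0,-0.13,0,0,0]'; python3 -m handwheel '[0.04,-0.06,0,0,0,0,0,0.04,-0.06,0,0,0,0,0,0.04,-0.06,0,0,0,0,0,0.04,-0.06,0,0,0,0,0]'; python3 snap.py k5
python3 - <<'E'
from h import *
from knob import *
import pickle
c=pickle.load(open("k5.pkl","rb"))
# rectify plane N=36 to U/L grid 1 px = 0.25mm, find white line pixels
k=4;n=35*2*k
M1=np.zeros((n,n),np.float32);M2=M1.copy()
for i in range(n):
    for j in range(n):
        M1[i,j],M2[i,j]=proj(c,O+36*N+U*(35-i/k)+L*(35-j/k))
im=cv2.remap(c["color"],M1,M2,cv2.INTER_LINEAR);g=im.min(2)
ncomp,lab,st,cen=cv2.connectedComponentsWithStats((g>150).astype(np.uint8))
for q in range(1,ncomp):
    if st[q,4]>40:
        ys,xs=np.where(lab==q);v=cv2.fitLine(np.c_[xs,ys].astype(np.float32),cv2.DIST_L2,0,.01,.01).ravel()
        print("U,L",35-cen[q][1]/k,35-cen[q][0]/k,"area",st[q,4],"dir cw deg",np.degrees(np.arctan2(v[0],-v[1])), "box",st[q,:4])
E
```

```text
t: 22.33
tool_pos: [643.8, 149.9, 50.3]
tool_rot: [-179.1, -23.4, 17.8]
contact_force: [0.6, -0.6, -0.1]
gripper_width: 26.2
grip_force: 0.0
t: 22.58
tool_pos: [644.4, 150.3, 50.8]
tool_rot: [-179.1, -23.4, 17.8]
contact_force: [-0.8, 0.1, 0.7]
gripper_width: 38.7
grip_force: 0.0
turn cw -3.0 tilt 4.3 grip UVN [-0.3  0.9  0.5] torque in tool [-0.11 -0.8  -0.06] F [-0.3 -0.4 -0.9] q [ 28.  24. -31.  15. -13.  66.] w 38.7
t: 23.0
tool_pos: [595.2, 132.2, 171.1]
tool_rot: [-179.1, -23.4, 17.8]
contact_force: [0.3, 0.4, -0.3]
gripper_width: 40.0
grip_force: 0.0
t: 23.33
tool_pos: [542.7, 115.2, 146.4]
tool_rot: [-179.1, -23.5, 17.8]
contact_force: [-0.5, 0.1, 0.5]
gripper_width: 39.8
grip_force: 0.0
U,L 33.16612903225806 4.657258064516128 area 310 dir cw deg 86.84181 box [111   0  22  17]
U,L 34.5 -0.7743055555555571 area 72 dir cw deg 90.96632 box [136   0  15   6]
U,L 34.157051282051285 -6.8814102564102555 area 78 dir cw deg 80.1869 box [163   0  11   9]
U,L 33.28947368421053 -13.138888888888886 area 171 dir cw deg 30.774717 box [186   0  16  16]
U,L 31.224708171206224 -19.319066147859
[... 382 characters left out ...]
a 270 dir cw deg 70.16507 box [254  68  25  16]
U,L 9.480046948356808 -32.541079812206576 area 213 dir cw deg 77.11746 box [260  95  20  14]
U,L 3.0203804347826093 -32.77038043478261 area 184 dir cw deg 92.297485 box [262 123  18  11]
U,L -3.4043778801843345 -32.44009216589862 area 217 dir cw deg 107.09871 box [260 147  20  15]
U,L -10.090557275541798 -31.459752321981426 area 323 dir cw deg 117.15059 box [252 171  28  22]
U,L -15.452334630350194 -27.413424124513618 area 257 dir cw deg 127.04618 box [239 192  23  21]
U,L -20.365000000000002 -23.055 area 250 dir cw deg 138.53204 box [222 210  21  23]
U,L -24.42755102040816 -17.833673469387755 area 245 dir cw deg 150.50873 box [203 226  18  25]
```

The index line reads −0.2° from straight up the slope. I'll cross-check it against the zero tick, and check the bystanders by differencing the top view.

Run:
```python
from h import *
from knob import *
import pickle
from bench import capture
c=pickle.load(open("k5.pkl","rb"));k=4;n=60*k
M1=np.zeros((n,n),np.float32);M2=M1.copy()
for i in range(n):
    for j in range(n): M1[i,j],M2[i,j]=proj(c,O+U*(60-i/k)+L*(30-j/k))
g=cv2.remap(c["color"],M1,M2,cv2.INTER_LINEAR).min(2)
nc,lab,st,cen=cv2.connectedComponentsWithStats((g>150).astype(np.uint8))
for q in range(1,nc):
    if st[q,4]>250 and abs(30-cen[q][0]/k)<8:
        ys,xs=np.where(lab==q);v=cv2.fitLine(np.c_[xs,ys].astype(np.float32),cv2.DIST_L2,0,.01,.01).ravel()
        print("U,L",60-cen[q][1]/k,30-cen[q][0]/k,st[q,4],"dir",np.degrees(np.arctan2(v[0],-v[1])))
t=capture("top");t0=pickle.load(open("d0.pkl","rb"))["top"]
D=np.abs(t["color"].astype(int)-t0["color"]).max(2)
for nme,(x,y,w,h) in dict(bottle=(326,146,24,28),pot=(196,170,26,26),long=(232,206,28,70),bay=(424,196,40,54),filled=(388,192,36,52)).items():
    d=D[y:y+h,x:x+w];print(nme,d.mean().round(1),(d>60).mean().round(3))
bay=t["color"][196:250,424:464].astype(int);m=(bay[...,0]>120)&(bay[...,1]<70)
ys,xs=np.where(m);print("red in bay",m.sum(),plane(t,(424+xs.mean(),196+ys.mean()),15).round(0))
```

```text
U,L 42.62352941176471 0.3904977375565615 1105 dir 179.0386
U,L 37.625 -7.0045454545454575 330 dir 11.407239
U,L 34.49678800856531 6.465203426124198 467 dir 40.910496
U,L 13.315796937039138 1.602807714123653 1763 dir 179.80922
bottle 5.8 0.001
pot 5.7 0.0
long 74.2 0.618
bay 30.8 0.219
filled 5.0 0.0
red in bay 159 [ 534. -344.   15.]
```

Run:
```python
import pickle,numpy as np
from bench import capture,job_done,get_obs
t=capture("scene")["color"].astype(int);t0=pickle.load(open("d0.pkl","rb"))["scene"]["color"]
D=np.abs(t-t0).max(2)[195:245,210:248];print("long",D.mean().round(1),(D>60).mean().round(3),"pink px",[int(((a[195:245,210:248,0]>150)&(a[195:245,210:248,1]<80)).sum()) for a in(t,t0.astype(int))],get_obs()['contact_force'].round(1))
```

```text
long 41.0 0.445 pink px [30, 241] [-0.   0.5 -0.4]
```

```bash
python3 -m handwheel '[0.04,0,0.02,-0.03,0,0,0,0.04,0,0.06,-0.06,0,0,0,0.04,0,0.1,-0.06,0,0,0,0.04,0,0.14,-0.06,0,0,0,0.04,0,0.18,-0.06,0,0,0]' >/dev/null; python3 -m handwheel '[0.04,0,0.04,0,0,0,0,0.04,0,0.08,0,0,0,0,0.04,0,0.12,0,0,0,0,0.04,0,0.15,0,0,0,0,0.04,0,0.15,0,0,0,0]'
python3 - <<'E'
import pickle,numpy as np
from bench import capture
for n,(y,y2,x,x2) in dict(top=(206,276,232,260),scene=(195,245,210,248)).items():
    t=capture(n)["color"].astype(int);t0=pickle.load(open("d0.pkl","rb"))[n]["color"]
    D=np.abs(t-t0).max(2)[y:y2,x:x2];print(n,D.mean().round(1),(D>60).mean().round(3))
E
```

```text
t: 24.32
tool_pos: [625.8, -210.3, 195.5]
tool_rot: [-179.2, -23.5, 17.5]
contact_force: [1.5, 0.6, 0.6]
gripper_width: 40.2
grip_force: 0.0
top 3.1 0.002
scene 8.2 0.008
```

The long tube is unmoved; the arm had only been hiding it. Handing in.

```bash
python3 -c "
from bench import *;print(job_done())"
```

```text
the job is handed in; nothing more can be done
None
```

The short tube lies flat in the empty bay, the reset knob is back at its zero stop (gripped about 4° off square because joint 5 was at its limit), the bystanders are unmoved, and the job was handed in at about 24 s.

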